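# Shoe dryer: throttle the damper, twist out the bayonet filter

## Task

Get the shoe dryer ready for cleaning: first turn the red air-damper handle to the orange mark (half open, 45 degrees) and leave it there. Then twist the blue filter cartridge anticlockwise past its click until it comes free of the sloping socket, lift it out and stand it upright on its white stem on the bare floor of the aluminium key tray. Leave the key and everything else where they are.

Things in the scene. Friction and masses are not known exactly. Their poses are not given: they have to be found in the camera images.
- dryer: Grey plastic shoe dryer, 240 deep x 300 wide, fixed. Origin on the shelf surface, mid-width; -x is its front (towards the robot), +y its left seen from the robot, z up; it spans x -110 to 130. Base 50 high; left half: flat pod 95 high with the damper; right half: filter socket in a sloping 80 x 80 face. Two white tubes, 32 thick, rise to 200 at (105, +-128).
- socket (a point): Mid-mouth of the socket, (-30, -70, 110) in the dryer frame; outward normal leans 35 deg from vertical to the dryer's front: (-0.574, 0, 0.819). Notches that free the lugs lie along the dryer's y. The cartridge starts 70 deg clockwise of them (seen from outside); a spring click lies 10 to 35 deg into the turn. Turn 70 deg anticlockwise (end stop at 74), then pull along the normal; 30 clears.
- cartridge: Loose filter cartridge, 0.12 kg. Origin: middle of its stem's foot; +z runs along its axis to the grip bar. White stem 32 diameter, z 0 to 30, two lugs along +-x (24 from the axis, z 19 to 24.5); blue flange 62 diameter, z 30 to 35 (lies on the sloping face when seated); blue grip bar 46 long (x), 14 wide (y), z 35 to 64. Free to come out when its x lies along the dryer's y.
- cartridge_grip (a point): Grip point on the cartridge: middle of the grip bar, 58 mm along its axis from the stem's foot (6 mm under the bar's top, 23 mm above the flange); same axes as the cartridge.
- damper (a joint): Opening angle of the air damper, rad: 0 = closed, white pointer to the dryer's front (-x); 1.571 = open, pointer to the dryer's right (-y); grows anticlockwise seen from above. The orange mark is at 0.785. Stiff: it stays where it is left.
- damper_grip (a point): On the damper's upright axis at grip height, 119 above the shelf, (-30, 85) in the dryer frame; its -x is the pointer's direction. Red handle bar 48 long (x), 12 wide, 101 to 131 above the shelf, over a hub 36 diameter on the pod (95 high). Small white pointer at one end; flat marks on the pod 43 from the axis: white at 0, orange at 45, white at 90 degrees.
- key_tray: Aluminium tray, fixed, 200 (x) x 140 (y) outside, 22 high, walls and floor 4 thick. Origin: middle of its underside. A key lies in its +x half; the -x half is bare (suggested spot: x -45, y 0).
- key: Steel key, about 57 long, 6 thick, lying in the tray's +x half. Origin near its middle.
- shoe_tree: Wooden shoe tree, about 230 x 62 x 50, lying to the left.
- shoe_horn: Flat steel shoe horn, 190 x 34 x 4, lying in front of the dryer.
- lid_box: Grey plastic box with white sliding lid, 140 x 90 x 70, far right.
- brush: Orange silicone brush, about 125 x 30 x 20, lying between tray and dryer.
- polish_tin: Dark metal polish tin, 80 diameter, 26 high, front left.
Not all that is in view belongs to the job. Of the things that look like the cartridge, the larger one is meant.

How it is judged:
By the outcome, as a careful person would: the job done as asked, in the order asked, and still so for the second after the job is handed in, with the robot touching nothing.
It also fails if it takes over 53 s, if anything falls off the work surface, if the arm or the gripper's body presses on something with over 40 N, if the wrist force passes 120 N, or if a joint passes its speed limit or range.

## Robot

A 7-joint arm with a two-finger parallel gripper is mounted at the origin on the work surface. World frame = base frame: x ahead of the robot, y to its left, z up, the work surface at z = 0. Lengths are in m, angles in rad, forces in N, time in s.
With the tool pointing down it reaches from about 0.35 to 0.9 m from the base axis. Payload 8.1 kg.
Tool frame: the origin (TCP) lies on the centre line of the jaws, within the pads' length; the fingertips stand arm.tips_ahead ahead of it and the grasp point (between the pads) lies 8 mm behind it (arm.tips_ahead is the distance from the TCP to the fingertips, in m); z points along the fingers, y is the direction in which the jaws open and shut (so a half turn about z gives the same grasp; the last joint's range is limited). The gripper opens to 92 mm and grips with 3 to 60 N. Pads are 19 mm wide; open, the fingers measure 130 mm over their backs; the gripper's body (75 mm by 190 mm) begins 47 mm behind the grasp point.
Start: joints at [-1.401, 0.434, 0.025, 1.573, -0.012, 1.134, -0.075], TCP at [0.168, 0.602, 0.238] pointing down, gripper open.
Joint ranges: [-2.62, 2.62], [-0.44, 2.09], [-1.27, 1.32], [0.08, 2.57], [-1.32, 4.46], [0.12, 2], [-2.74, 2.74]. Speed limits (rad/s): [2.22, 2.22, 3.01, 3.01, 3.14, 3.14, 3.14].

## Interface

Orientations are given as a rotation vector (axis times angle).
In Python, from cell import arm gives the robot as it stands. The module is installed in compiled form; this text tells all that it offers.
- The arm moves only by the tool jog_arm, never from a script. Its argument "moves" is a list of rows, each an object with "twist": the turn, a rotation vector about the tool's x, y, z in units of 10 degrees (1.0 is 10 degrees), a list of three; "xyz": the shift along the tool's x, y, z in units of 60 mm (1.0 is 60 mm), a list of three; "grip": the closure, from -1 (fully open) to 1 (shut). A call has 1 to 5 rows; each row is the pose to reach, as a shift and turn from the pose commanded when the call began, along the tool's axes at that moment; what a row does not reach only later rows make up. A row lasts 1/8 s, in which the tool goes at most 62.5 mm and 10.7 degrees, less where a joint would pass 70% of its speed; a pose out of reach is approached as far as the arm can. A call with a gripper value outside its range is refused whole. The fingers move at their own pace and stop on an object; "force" is the grip in N (left out, the last holds). Time passes only in rows, so rows that repeat a pose let the fingers close. It gives the time, the measured TCP pose, the force and the opening at its end, in the units of the state.
- arm.observe(): the state, without advancing time (a new reading comes with each control period).
- arm.get_image(name): name is "side" or "top"; returns the picture (420x560x3 uint8, blue, green, red); there is no depth.
- arm.camera_params(name): a dict with "mtx" (3x3 intrinsics, pixels), "k1" (the pictures are not rectified: a ray, as slopes to the right and down, at radius r is drawn at 1 + k1 r^2 times it, then the intrinsics apply), "T" (4x4, takes a point from camera to world coordinates). Camera axes: x right, y down, z forward; pixel columns grow to the right and rows downward; lengths in m; the calibration is good to about 2 mm. A picture is of the moment at which its call begins. camera_params takes no time and is no camera call.
- arm.sign_off(): hands the job in, once; it reports no verdict.
The state is a dict: "clock": time; "joints": joint angles; "dq": joint speeds; "joint_efforts": joint torques, N m; "position": TCP position; "ee_rot": TCP orientation; "force": force on the tool from outside, world axes, zero at the start; "ft_torque": the same for the moment, N m; "width": opening from 0.0 (shut) to 1.0 (fully open).
Only numpy, scipy, OpenCV 4.12 (cv2) and the standard library are available. Lean on these libraries where they do the work, as an engineer would, in place of code of your own. Each camera call takes 0.05 s, during which the arm holds its last target. There are 200 camera calls.

## Working session

There is one attempt and no reset: what is moved stays moved. The work goes in short steps, Python scripts to look and compute and a tool call to move; the robot and the scene stay as the last step left them, time stands still between calls to the robot, and variables do not carry over. Pictures are saved under pics/ and viewed, about 8 in all and at most 12, crops included, and the job is handed in when it is done.

Besides the shell and the picture viewer there is one more tool, called after ">>>" by a JSON object that holds its "fn" and its "kwargs". jog_arm: Moves the arm, as the interface text tells. Its arguments: {"type":"object","properties":{"moves":{"type":"array","items":{"type":"object","properties":{"twist":{"type":"array","items":{"type":"number"}},"xyz":{"type":"array","items":{"type":"number"}},"grip":{"type":"number"}}}},"force":{"type":"number"}},"required":["moves"]}

```bash
mkdir -p pics
cat > h.py <<'E'
import numpy as np, cv2
from scipy.spatial.transform import Rotation as R
from cell import arm
def snap(n,f):
    im=arm.get_image(n); cv2.imwrite('pics/'+f,im); return im
def ray(n,u,v):
    c=arm.camera_params(n); K=np.array(c['mtx']);T=np.array(c['T'])
    d=cv2.undistortPoints(np.array([[[u,v]]],float),K,np.array([c['k1'],0,0,0]))
    # k1 polynomial matches opencv radial model
    x,y=d[0,0]; return T[:3,3],T[:3,:3]@np.array([x,y,1])
def onz(n,u,v,z):
    o,d=ray(n,u,v); return o+d*(z-o[2])/d[2]
def proj(n,P):
    c=arm.camera_params(n);T=np.array(c['T']); P=np.atleast_2d(P)
    Q=(P-T[:3,3])@T[:3,:3]
    return cv2.projectPoints(Q,np.zeros(3),np.zeros(3),np.array(c['mtx']),np.array([c['k1'],0,0,0]))[0][:,0]
E
python3 - <<'E'
from h import *
for n in('side','top'):
    snap(n,n+'0.png'); c=arm.camera_params(n); print(n,c['mtx'],c['k1'],np.round(c['T'],3))
print(arm.observe(),arm.tips_ahead)
E
```

```text
side [[500.10720079   0.         285.53912729]
 [  0.         500.10720079 216.65677403]
 [  0.           0.           1.        ]] -0.09420941310580153 [[ 0.824 -0.428  0.371  0.154]
 [-0.566 -0.627  0.535 -0.577]
 [ 0.004 -0.651 -0.759  0.994]
 [ 0.     0.     0.     1.   ]]
top [[382.22741668   0.         277.79646398]
 [  0.         382.22741668 217.03130557]
 [  0.           0.           1.        ]] -0.04547690410764841 [[ 0.023 -0.986  0.163  0.439]
 [-1.    -0.025 -0.01   0.052]
 [ 0.014 -0.162 -0.987  1.025]
 [ 0.     0.     0.     1.   ]]
{'clock': 0.1, 'joints': array([-1.40060594,  0.43512505,  0.024971  ,  1.57399595, -0.01157989,
        1.13401119, -0.07511437]), 'dq': array([ 0.00087493, -0.00367488,  0.00043952, -0.00361375, -0.0002197 ,
        0.00142421,  0.00112703]), 'joint_efforts': array([ 2.58162399e-03, -6.69131184e+01,  9.87759009e-01, -3.15150690e+01,
       -6.05308916e-02,  3.74160649e-02,  1.03716420e-04]), 'position': array([0.1683227 , 0.60144848, 0.2370449 ]), 'ee_rot': array([-4.27277654e-01, -3.11235311e+00,  2.18994045e-03]), 'force': array([-0.19469349, -0.34828623, -0.67790892]), 'ft_torque': array([-0.01666688, -0.02799868,  0.00055577]), 'width': 1.0051363191968037} 0.011
```

View pics/top0.png

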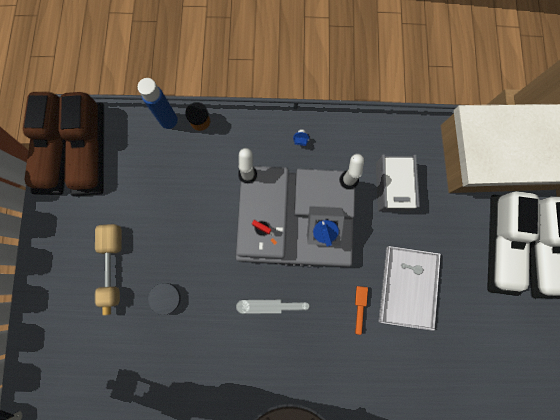

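View pics/side0.png

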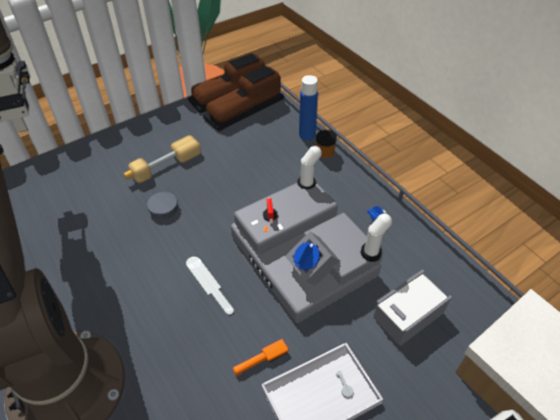

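Run:
```python
from h import *
t=cv2.imread('pics/top0.png');s=cv2.imread('pics/side0.png')
a=cv2.resize(t[120:275,230:370],None,fx=3.8,fy=3.8,interpolation=cv2.INTER_CUBIC)[:589]
b=cv2.resize(s[180:300,230:350],(589,589),interpolation=cv2.INTER_CUBIC)
cv2.imwrite('pics/crop.png',cv2.resize(np.hstack([a,b]),(800,420)))
def blobs(im,lo,hi,name,amin=8):
    h=cv2.cvtColor(im,cv2.COLOR_BGR2HSV); m=cv2.inRange(h,lo,hi)
    n,l,st,c=cv2.connectedComponentsWithStats(m)
    for i in range(1,n):
        if st[i,4]>amin:
            p=np.argwhere(l==i)[:,::-1].astype(np.float32)
            print(name,st[i],c[i].round(1),cv2.minAreaRect(p))
for n,im in(('top',t),('side',s)):
    blobs(im,(105,120,60),(130,255,255),n+' blue')
    blobs(im,(0,180,100),(5,255,255),n+' red')
    blobs(im,(6,150,150),(14,255,255),n+' orange',5)
```

```text
top blue [142  89  23  39 115] [153.8 105.9] ((160.04730224609375, 106.9662094116211), (37.19924545288086, 20.110841751098633), 54.46232223510742)
top blue [293 132  16  14 178] [300.4 138.4] ((300.5, 138.5), (13.0, 15.0), 90.0)
top blue [313 220  26  27 480] [325.6 231.8] ((325.4558410644531, 231.07351684570312), (24.181299209594727, 24.009801864624023), 30.963756561279297)
top red [252 220  19  14 107] [261.3 226.4] ((261.1415100097656, 226.24530029296875), (19.32858657836914, 5.53632926940918), 29.054607391357422)
top orange [271 239   6   5  17] [273.4 240.9] ((273.25, 240.75001525878906), (5.656853675842285, 2.1213202476501465), 45.0)
top orange [355 286  13  49 368] [360.2 306.1] ((359.8689880371094, 310.0724182128906), (11.045050621032715, 47.834197998046875), 4.763641834259033)
side blue [299  91  18  49 713] [307.5 116.6] ((307.5, 115.0), (48.0, 17.0), 90.0)
side blue [367 206  16  15 139] [374.5 211.9] ((375.03936767578125, 211.66290283203125), (11.97797679901123, 13.991972923278809), 57.9946174621582)
side blue [294 242  26  29 554] [306.2 256. ] ((306.2794189453125, 255.8676300048828), (24.6957950592041, 27.61127281188965), 30.963754653930664)
side red [267 199   7  20  87] [269.7 209.1] ((270.0, 208.5), (19.0, 6.0), 90.0)
side orange [205  64  19  16 208] [212.6  71. ] ((214.0, 71.5), (15.0, 18.0), 90.0)
side orange [180  67   6  30  43] [182.7  82.2] ((182.66217041015625, 81.47297668457031), (29.427419662475586, 1.479590892791748), 80.53767395019531)
side orange [264 227   4   4  12] [265.5 228.5] ((265.50006103515625, 228.5000457763672), (2.236067771911621, 4.0249223709106445), 26.56505012512207)
side orange [233 339  55  35 403] [263.4 355.8] ((259.300048828125, 357.1000671386719), (12.969194412231445, 57.6905517578125), 63.43495178222656)
```

View pics/crop.png

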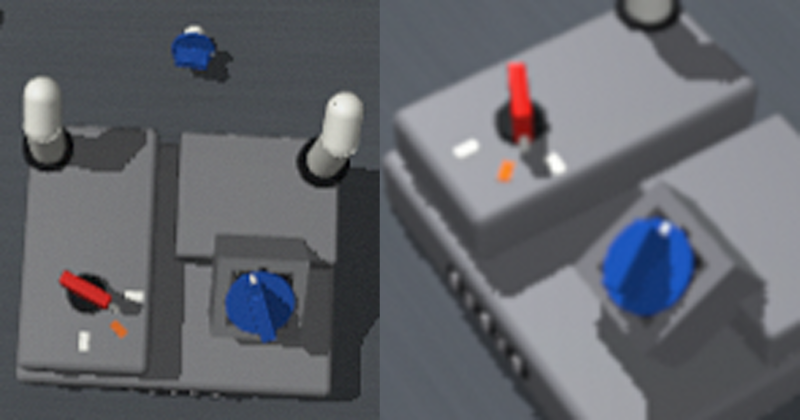

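```bash
cat > tri.py <<'E'
from h import *
def tri(a,b):
    (o1,d1),(o2,d2)=ray('top',*a),ray('side',*b)
    s=np.linalg.lstsq(np.c_[d1,-d2],o2-o1,rcond=None)[0]
    p,q=o1+s[0]*d1,o2+s[1]*d2; return (p+q)/2,np.linalg.norm(p-q)
E
python3 - <<'E'
from tri import *
from scipy.optimize import least_squares
im=cv2.imread('pics/top0.png')
h=cv2.cvtColor(im,cv2.COLOR_BGR2HSV); m=cv2.inRange(h,(0,0,170),(180,60,255)); m[:220]=0;m[252:]=0
n,l,st,c=cv2.connectedComponentsWithStats(m)
for i in range(1,n):
    if 240<c[i][0]<350: print('white',c[i],st[i])
print('bar tri',tri((261.3,226.4),(270,208.5)), 'bar top plane',onz('top',261.3,226.4,.128))
m0=onz('top',261,245.7,.095);mo=onz('top',273.4,240.9,.095);m9=onz('top',279.8,229.1,.095)
print(m0,mo,m9)
# fit circle center/yaw: mark i at axis+43mm*dir
obs=np.array([m0,mo,m9])[:,:2]
L=np.array([[-30-43*np.cos(a),85-43*np.sin(a)] for a in np.radians([0,45,90])])/1e3
cl=onz('top',236.3,260.1,.05);cr=onz('top',351,265.6,.05);print('corners',cl,cr,np.linalg.norm(cl-cr),'yaw',np.degrees(np.arctan2(*(-(cl-cr)[:2]*[1,-1])))) 
L=np.r_[L,[[-.11,.15],[-.11,-.15]]];obs=np.r_[obs,[cl[:2],cr[:2]]]
f=lambda p:(L@np.array([[np.cos(p[2]),-np.sin(p[2])],[np.sin(p[2]),np.cos(p[2])]]).T+p[:2]-obs).ravel()
r=least_squares(f,[.55,0.05,0]);p=r.x;print('dryer',p[:2],np.degrees(p[2]),(r.fun*1e3).round(1))
c_,s_=np.cos(p[2]),np.sin(p[2]);Rz=np.array([[c_,-s_,0],[s_,c_,0],[0,0,1]]);D=lambda q:Rz@np.array(q)/1e3+[*p[:2],0]
for nm,q in dict(axis=(-30,85,119),axtop=(-30,85,131),socket=(-30,-70,110),tubeL=(105,128,50),tubeR=(105,-128,50)).items(): print(nm,D(q),proj('top',D(q)),proj('side',D(q)))
n_=Rz@[-.574,0,.819]; g=D((-30,-70,110))+n_*.029;print('bar top',g,proj('top',g),proj('side',g))
# red bar direction, in top view
h2=cv2.inRange(h,(0,150,80),(6,255,255)); pp=np.argwhere(h2[200:250,240:290])[:,::-1]+[240,200]
P=np.array([onz('top',u,v,.129)[:2] for u,v in pp]);P-=P.mean(0);w,V=np.linalg.eigh(P.T@P);v=V[:,1];v*=-np.sign(v[0])
print('pointer dir',v,'angle from -x ccw, dryer',np.degrees(np.arctan2(-v[1],-v[0])-p[2]))
# tray corners
for u,v in [(387,247),(440,253),(434,329),(380,322)]: print('tray',onz('top',u,v,.022))
E
```

```text
white [322.5 222.5] [322 222   2   2   4]
white [279.         228.57142857] [276 227   7   4  21]
white [260.5 245.5] [259 242   4   8  28]
bar tri (array([0.56495823, 0.08092898, 0.12046993]), np.float64(0.0014143002609597684)) bar top plane [0.56326497 0.08097425 0.128     ]
[0.52040083 0.08136931 0.095     ] [0.53286979 0.05147574 0.095     ] [0.56229318 0.03650176 0.095     ]
corners [0.48621167 0.14435155 0.05      ] [ 0.47907066 -0.14749832  0.05      ] 0.29193721605700684 yaw -1.4016391521878804
dryer [ 0.59192454 -0.00497238] -1.4233402599609652 [ 0.7  0.4  0.  -0.4  0.7  1.3 -0.5  3.4 -0.8 -4.7]
axis [0.56404515 0.08074657 0.119     ] [[261.5126112  226.59923336]] [[269.4318501  209.19016189]]
axtop [0.56404515 0.08074657 0.131     ] [[261.37001091 225.89941494]] [[269.32507024 205.76030732]]
socket [ 0.56019504 -0.0742056   0.11      ] [[325.65606734 230.26770741]] [[307.01499904 256.61384386]]
tubeL [0.70007159 0.12037999 0.05      ] [[248.72601905 178.56090361]] [[305.58370579 195.18063333]]
tubeR [ 0.6937127  -0.13554103  0.05      ] [[345.84961854 183.47057005]] [[368.29459002 263.19523795]]
bar top [ 0.54355417 -0.07379212  0.133751  ] [[326.84808643 235.99143271]] [[301.00590149 253.48362427]]
pointer dir [-0.46632454 -0.88461372] angle from -x ccw, dryer 63.62736277984777
tray [ 0.53116352 -0.24944576  0.022     ]
tray [ 0.51827783 -0.39182613  0.022     ]
tray [ 0.32168836 -0.36835304  0.022     ]
tray [ 0.33749107 -0.22758164  0.022     ]
```

```bash
cat >> h.py <<'E'
Ydry=np.radians(-1.42); DP=np.array([.592,-.005,0])
RD=R.from_euler('z',Ydry).as_matrix()
def D(q): return RD@np.array(q)/1e3+DP
def frame(z,y):
    z=np.array(z)/np.linalg.norm(z); y=np.array(y,float); y-=z*(y@z); y/=np.linalg.norm(y)
    return np.c_[np.cross(y,z),y,z]
def go(pos,Rt,sgn=True):
    o=arm.observe(); R0=R.from_rotvec(o['ee_rot']).as_matrix()
    c=[Rt,Rt@np.diag([-1,-1,1])]
    tw=[R.from_matrix(R0.T@r).as_rotvec(degrees=True)/10 for r in c]
    print('xyz',(R0.T@(np.array(pos)-o['position'])/.06).round(3),'twist',tw[0].round(2),'or',tw[1].round(2))
    return o
def st():
    o=arm.observe(); r=R.from_rotvec(o['ee_rot']).as_matrix()
    print('t',o['clock'],'q',o['joints'].round(2),'p',o['position'].round(4),'y',r[:,1].round(3),'z',r[:,2].round(3),'F',o['force'].round(1),'w',o['width'])
E
python3 - <<'E'
from h import *
st()
a=np.radians(63.6)
b=RD@[-np.cos(a),-np.sin(a),0]; j=np.cross([0,0,1],b)
ax=D((-30,85,0)); print(ax,b,j)
go([ax[0],ax[1],.20],frame([0,0,-1],j))
go([ax[0],ax[1],.116],frame([0,0,-1],j))
# cartridge: bar direction in image
im=cv2.imread('pics/top0.png')[215:255,305:350]; h=cv2.cvtColor(im,cv2.COLOR_BGR2HSV)
cv2.imwrite('pics/c2.png',cv2.resize(im,None,fx=12,fy=12,interpolation=cv2.INTER_NEAREST))
# predicted bar ends for -70deg (clockwise) start
n=RD@np.array([-.574,0,.819]); S=D((-30,-70,110))
for ang in (-70,):
    ud=R.from_rotvec(n*np.radians(ang)).apply(RD@[0,1,0])
    for z in (.029,):
        for e in (-.023,.023): P=S+n*z+ud*e; print(ang,ud,proj('top',P),proj('side',P))
E
```

```text
t 0.1 q [-1.4   0.44  0.02  1.57 -0.01  1.13 -0.08] p [0.1683 0.6014 0.237 ] y [ 0.269  0.963 -0.001] z [-0.    -0.001 -1.   ] F [-0.2 -0.3 -0.7] w 1.0051363191968037
[0.56411561 0.08071733 0.        ] [-0.46669539 -0.88441812  0.        ] [ 0.88441812 -0.46669539  0.        ]
xyz [-8.691 -6.579  0.628] twist [-0.000e+00  1.000e-02  1.022e+01] or [-0.01 -0.   -7.78]
xyz [-8.691 -6.577  2.028] twist [-0.000e+00  1.000e-02  1.022e+01] or [-0.01 -0.   -7.78]
-70 [0.77779356 0.3227086  0.53934807] [[329.22010328 244.11333097]] [[296.09077878 263.06574667]]
-70 [0.77779356 0.3227086  0.53934807] [[324.44900872 227.62648374]] [[305.987773   243.90087027]]
```

View pics/c2.png

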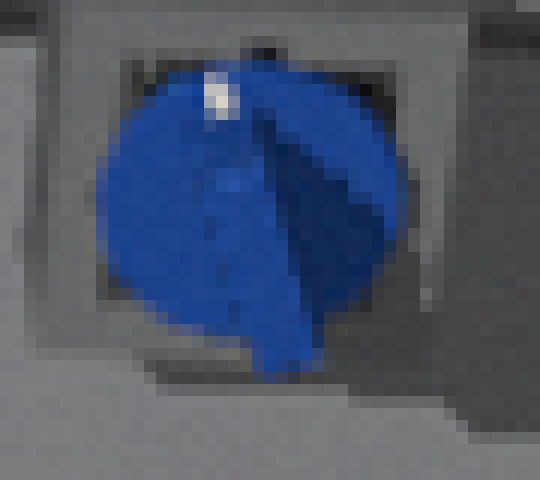

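>>> {"fn": "jog_arm", "kwargs": {"moves": [{"xyz": [-8.69,-6.58,0.63],"twist": [0,0,10.22],"grip": -1},{"xyz": [-8.69,-6.58,0.63],"twist": [0,0,10.22],"grip": -1},{"xyz": [-8.69,-6.58,0.63],"twist": [0,0,10.22],"grip": -1},{"xyz": [-8.69,-6.58,0.63],"twist": [0,0,10.22],"grip": -1},{"xyz": [-8.69,-6.58,0.63],"twist": [0,0,10.22],"grip": -1}]}}

```text
clock: 0.72
position: [0.358, 0.3517, 0.2196]
ee_rot: [-1.795, -2.578, -0.0]
force: [1.1, -0.0, -0.6]
width: 1.003
```

```bash
cat > d1.py <<'E'
import sys
from h import *
st(); z,ang=map(float,sys.argv[1:3]); a=np.radians(ang)
b=RD@[-np.cos(a),-np.sin(a),0]; j=np.cross([0,0,1],b); ax=D((-30,85,0))
go([ax[0],ax[1],z],frame([0,0,-1],j))
E
python3 d1.py .2 63.6
```

```text
t 0.725 q [-1.13  0.25  0.31  1.91 -0.09  0.99 -0.43] p [0.358  0.3517 0.2196] y [0.938 0.347 0.   ] z [-0.  0. -1.] F [ 1.1 -0.  -0.6] w 1.0026044020252085
xyz [-5.427  1.654  0.325] twist [-0.   -0.    4.81] or [  0.    -0.   -13.19]
```

>>> {"fn": "jog_arm", "kwargs": {"moves": [{"xyz": [-5.43,1.65,0.33],"twist": [0,0,4.81]},{"xyz": [-5.43,1.65,0.33],"twist": [0,0,4.81]},{"xyz": [-5.43,1.65,0.33],"twist": [0,0,4.81]},{"xyz": [-5.43,1.65,0.33],"twist": [0,0,4.81]},{"xyz": [-5.43,1.65,0.33],"twist": [0,0,4.81]}]}}

```text
invalid input at $.moves[0]: expected keys twist, xyz, grip
```

```bash
python3 d1.py .2 63.6
```

```text
t 0.725 q [-1.13  0.25  0.31  1.91 -0.09  0.99 -0.43] p [0.358  0.3517 0.2196] y [0.938 0.347 0.   ] z [-0.  0. -1.] F [ 1.1 -0.  -0.6] w 1.0026044020252085
xyz [-5.427  1.654  0.325] twist [-0.   -0.    4.81] or [  0.    -0.   -13.19]
```

>>> {"fn": "jog_arm", "kwargs": {"moves": [{"xyz": [-5.43,1.65,0.33],"twist": [0,0,4.81],"grip": -1},{"xyz": [-5.43,1.65,0.33],"twist": [0,0,4.81],"grip": -1},{"xyz": [-5.43,1.65,0.33],"twist": [0,0,4.81],"grip": -1},{"xyz": [-5.43,1.65,0.33],"twist": [0,0,4.81],"grip": -1},{"xyz": [-5.43,1.65,0.33],"twist": [0,0,4.81],"grip": -1}]}}

```text
clock: 1.35
position: [0.5482, 0.1048, 0.2014]
ee_rot: [-2.688, -1.626, -0.0]
force: [1.4, 1.5, -0.6]
width: 0.998
```

```bash
python3 d1.py .2 63.6
```

```text
t 1.35 q [-0.71  0.39  0.58  1.82 -0.25  1.   -0.51] p [0.5482 0.1048 0.2014] y [ 0.886 -0.464 -0.   ] z [-0.  0. -1.] F [ 1.4  1.5 -0.6] w 0.9982622852061889
xyz [-0.232  0.422  0.022] twist [-0.   -0.    0.02] or [  0.    -0.   -17.98]
```

>>> {"fn": "jog_arm", "kwargs": {"moves": [{"xyz": [-0.23,0.42,0.02],"twist": [0,0,0],"grip": -1},{"xyz": [-0.23,0.42,0.02],"twist": [0,0,0],"grip": -1},{"xyz": [-0.23,0.42,0.02],"twist": [0,0,0],"grip": -1}]}}

```text
clock: 1.72
position: [0.5627, 0.0832, 0.2]
ee_rot: [-2.684, -1.632, 0.001]
force: [-0.1, 0.8, -0.2]
width: 1.002
```

```bash
python3 d1.py .116 63.6
```

```text
t 1.725 q [-0.66  0.41  0.58  1.8  -0.26  1.01 -0.45] p [0.5627 0.0832 0.2   ] y [ 0.888 -0.46  -0.001] z [-0.001  0.    -1.   ] F [-0.1  0.8 -0.2] w 1.0015854710778969
xyz [-0.025  0.042  1.4  ] twist [-0.01  0.    0.04] or [-0.000e+00 -1.000e-02 -1.796e+01]
```

>>> {"fn": "jog_arm", "kwargs": {"moves": [{"xyz": [-0.02,0.03,0.7],"twist": [0,0,0],"grip": -1},{"xyz": [-0.02,0.03,1.4],"twist": [0,0,0],"grip": -1},{"xyz": [-0.02,0.03,1.4],"twist": [0,0,0],"grip": -1},{"xyz": [-0.02,0.03,1.4],"twist": [0,0,0],"grip": 0.0},{"xyz": [-0.02,0.03,1.4],"twist": [0,0,0],"grip": 0.4}], "force": 20}}

```text
clock: 2.35
position: [0.5654, 0.0809, 0.1182]
ee_rot: [2.684, 1.631, 0.004]
force: [0.6, 0.0, 0.2]
width: 0.831
```

```bash
python3 d1.py .116 63.6
```

```text
t 2.35 q [-0.61  0.51  0.53  1.88 -0.34  0.84 -0.38] p [0.5654 0.0809 0.1182] y [ 0.888 -0.46   0.002] z [ 0.003  0.001 -1.   ] F [0.6 0.  0.2] w 0.831268043026013
xyz [-0.013 -0.018  0.036] twist [ 0.01 -0.01  0.04] or [  0.02   0.02 -17.96]
```

>>> {"fn": "jog_arm", "kwargs": {"moves": [{"xyz": [0,0,0],"twist": [0,0,0],"grip": 1},{"xyz": [0,0,0],"twist": [0,0,0],"grip": 1},{"xyz": [0,0,0],"twist": [0,0,0],"grip": 1},{"xyz": [0,0,0],"twist": [0,0,0],"grip": 1},{"xyz": [0,0,0],"twist": [0,0,0],"grip": 1}], "force": 25}}

```text
clock: 2.98
position: [0.5643, 0.0804, 0.1163]
ee_rot: [-2.685, -1.631, 0.0]
force: [0.1, -0.0, -0.7]
width: 0.292
```

```bash
python3 d1.py .116 45
```

```text
t 2.975 q [-0.61  0.51  0.53  1.88 -0.34  0.84 -0.38] p [0.5643 0.0804 0.1163] y [ 0.887 -0.461 -0.   ] z [-0. -0. -1.] F [ 0.1 -0.  -0.7] w 0.29171311747946244
xyz [ 0.003 -0.006  0.005] twist [-0.   0.   1.9] or [ -0.   -0.  -16.1]
```

>>> {"fn": "jog_arm", "kwargs": {"moves": [{"xyz": [0,0,0],"twist": [0,0,0],"grip": 1},{"xyz": [0,0,0],"twist": [0,0,0],"grip": 1},{"xyz": [0,0,0],"twist": [0,0,0],"grip": 1},{"xyz": [0,0,0],"twist": [0,0,0],"grip": 1}], "force": 30}}

```text
clock: 3.48
position: [0.5643, 0.0804, 0.1163]
ee_rot: [-2.685, -1.631, 0.0]
force: [0.7, -0.1, 0.3]
width: 0.129
```

```bash
python3 d1.py .116 45
```

```text
t 3.475 q [-0.61  0.51  0.53  1.88 -0.34  0.84 -0.38] p [0.5643 0.0804 0.1163] y [ 0.887 -0.461 -0.   ] z [-0. -0. -1.] F [ 0.7 -0.1  0.3] w 0.12888844170796163
xyz [ 0.003 -0.006  0.005] twist [-0.   0.   1.9] or [ -0.   -0.  -16.1]
```

>>> {"fn": "jog_arm", "kwargs": {"moves": [{"xyz": [0,0,0],"twist": [0,0,0.6],"grip": 1},{"xyz": [0,0,0],"twist": [0,0,1.2],"grip": 1},{"xyz": [0,0,0],"twist": [0,0,1.9],"grip": 1},{"xyz": [0,0,0],"twist": [0,0,1.9],"grip": 1},{"xyz": [0,0,0],"twist": [0,0,1.9],"grip": 1}]}}

```text
clock: 4.1
position: [0.5638, 0.0808, 0.1163]
ee_rot: [-2.915, -1.169, 0.001]
force: [-4.3, 2.3, 2.9]
width: 0.132
```

```bash
python3 d1.py .116 45; python3 -c "
from h import *
o=arm.observe();print(o['ft_torque'])"
```

```text
t 4.1 q [-0.67  0.53  0.62  1.88 -0.41  0.85 -0.65] p [0.5638 0.0808 0.1163] y [ 0.691 -0.723 -0.001] z [-0.001  0.    -1.   ] F [-4.3  2.3  2.9] w 0.13180441324481754
xyz [0.003 0.005 0.005] twist [-0.01  0.    0.01] or [-0.000e+00 -1.000e-02 -1.799e+01]
[0.31046268 1.06936802 0.01193361]
```

Tool yaw is at 45° in the dryer frame. Open, rise, and look.

>>> {"fn": "jog_arm", "kwargs": {"moves": [{"xyz": [0,0,0],"twist": [0,0,0],"grip": -1},{"xyz": [0,0,0],"twist": [0,0,0],"grip": -1},{"xyz": [0,0,0],"twist": [0,0,0],"grip": -1},{"xyz": [0,0,-1.0],"twist": [0,0,0],"grip": -1},{"xyz": [0,0,-2.0],"twist": [0,0,0],"grip": -1}]}}

```text
clock: 4.72
position: [0.5641, 0.0801, 0.2374]
ee_rot: [2.917, 1.165, -0.002]
force: [1.0, 1.1, 0.7]
width: 0.622
```

```bash
cat > c1.py <<'E'
import sys
from h import *
st(); off,ang=float(sys.argv[1]),float(sys.argv[2])   # off: grasp point above socket plane along normal; ang: bar angle (deg acw from notch line)
n=RD@np.array([-.574,0,.819]); n/=np.linalg.norm(n); S=D((-30,-70,110))
ud=R.from_rotvec(n*np.radians(ang)).apply(RD@[0,1,0]); j=np.cross(n,ud)
Rt=frame(-n,j); print('target',(S+n*(off-.008)).round(3)); go(S+n*(off-.008),Rt)
E
python3 c1.py .12 -70
```

```text
t 4.725 q [-0.75  0.4   0.72  1.75 -0.29  1.1  -0.75] p [0.5641 0.0801 0.2374] y [ 0.689 -0.725  0.   ] z [-0.001 -0.001 -1.   ] F [1.  1.1 0.7] w 0.6222428323810043
target [ 0.496 -0.073  0.202]
xyz [-2.575  1.063  0.599] twist [ -4.06  -2.58 -14.86] or [-1.89  2.99  2.42]
```

>>> {"fn": "jog_arm", "kwargs": {"moves": [{"xyz": [-2.57,1.06,0.6],"twist": [-1.89,2.99,2.42],"grip": -1},{"xyz": [-2.57,1.06,0.6],"twist": [-1.89,2.99,2.42],"grip": -1},{"xyz": [-2.57,1.06,0.6],"twist": [-1.89,2.99,2.42],"grip": -1},{"xyz": [-2.57,1.06,0.6],"twist": [-1.89,2.99,2.42],"grip": -1},{"xyz": [-2.57,1.06,0.6],"twist": [-1.89,2.99,2.42],"grip": -1}]}}

```text
clock: 5.35
position: [0.496, -0.0752, 0.1995]
ee_rot: [2.879, 0.467, 0.885]
force: [1.5, -1.7, 1.2]
width: 0.999
```

```bash
python3 c1.py .12 -70
python3 - <<'E'
from h import *
t=snap('top','top1.png');s=snap('side','side1.png')
f=lambda im,x,y,w:cv2.resize(im[y:y+w,x:x+w],(400,400),interpolation=cv2.INTER_CUBIC)
cv2.imwrite('pics/c3.png',np.hstack([f(t,235,165,130),f(s,220,150,150)]))
h=cv2.cvtColor(t,cv2.COLOR_BGR2HSV);h2=cv2.inRange(h,(0,150,80),(6,255,255)); pp=np.argwhere(h2[200:250,240:290])[:,::-1]+[240,200]
P=np.array([onz('top',u,v,.129)[:2] for u,v in pp]);P-=P.mean(0);w,V=np.linalg.eigh(P.T@P);v=V[:,1];v*=-np.sign(v[0])
print(len(pp),'angle',np.degrees(np.arctan2(-v[1],-v[0])-Ydry))
E
```

```text
t 5.35 q [-0.91  0.01  1.05  2.46 -0.77  0.12 -0.37] p [ 0.496  -0.0752  0.1995] y [ 0.262 -0.949  0.177] z [ 0.562  0.001 -0.827] F [ 1.5 -1.7  1.2] w 0.9985114828591912
target [ 0.496 -0.073  0.202]
xyz [ 0.034 -0.033 -0.031] twist [ 0.08  0.17 17.96] or [-0.11  0.05 -0.04]
111 angle 45.30915829381097
```

View pics/c3.png

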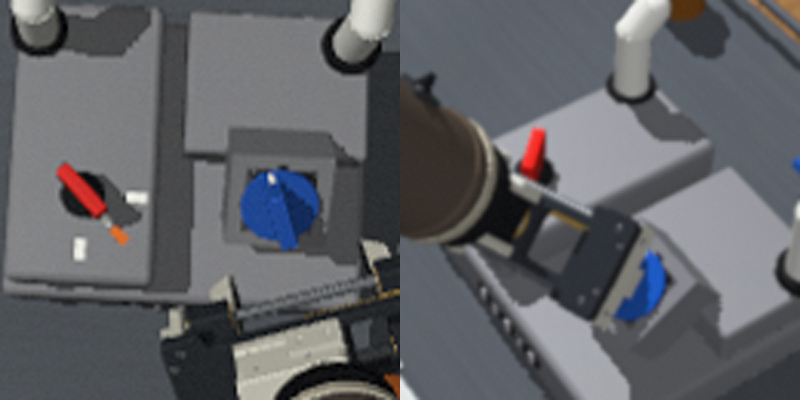

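```bash
cat > fk.py <<'E'
from h import *
import itertools
from scipy.optimize import least_squares
data=[([-1.40060594,.43512505,.024971,1.57399595,-.01157989,1.13401119,-.07511437],[.1683227,.60144848,.2370449],None,None),
([-1.13,.25,.31,1.91,-.09,.99,-.43],[.358,.3517,.2196],[.938,.347,0],[0,0,-1]),
([-.71,.39,.58,1.82,-.25,1.,-.51],[.5482,.1048,.2014],[.886,-.464,0],[0,0,-1]),
([-.61,.51,.53,1.88,-.34,.84,-.38],[.5643,.0804,.1163],[.887,-.461,0],[0,0,-1]),
([-.67,.53,.62,1.88,-.41,.85,-.65],[.5638,.0808,.1163],[.691,-.723,0],[0,0,-1]),
([-.75,.4,.72,1.75,-.29,1.1,-.75],[.5641,.0801,.2374],[.689,-.725,0],[0,0,-1]),
([-.91,.01,1.05,2.46,-.77,.12,-.37],[.496,-.0752,.1995],[.262,-.949,.177],[.562,.001,-.827])]
def fk(q,s,p):
    Z=lambda a:R.from_euler('z',a);Y=lambda a:R.from_euler('y',a)
    A=Z(p[0]+s[0]*q[0])*Y(q[1]); P=np.array([0,0,p[1]])+A.apply([p[5],0,p[2]])
    A=A*Z(s[1]*q[2])*Y(q[3]); P=P+A.apply([p[6],0,p[3]])
    A=A*Z(s[2]*q[4])*Y(q[5]); P=P+A.apply([p[7],0,p[4]])
    A=A*Z(s[3]*q[6]+p[8]); return P,A.as_matrix()
def res(p,s):
    r=[]
    for q,x,y,z in data:
        P,M=fk(q,s,p); r+=list(P-x)
        if y: r+=list(.3*(M[:,1]-y))+list(.3*(M[:,2]-z))
    return np.array(r)
if __name__=='__main__':
    out=[]
    for s in itertools.product([1,-1],repeat=4):
      for y0 in (0,1.57,3.14,-1.57):
       for y7 in(0,1.57,3.14,-1.57):
        r=least_squares(res,[y0,.34,.4,.4,.25,0,0,0,y7],args=(s,),max_nfev=60); out.append((r.cost,s,r.x.round(3)))
    out.sort(key=lambda t:t[0])
    for o in out[:3]:print(o)
    import pickle;pickle.dump(out[0],open('fk.pkl','wb'))
    print(res(out[0][2],out[0][1]).round(3))
E
python3 fk.py
```

```text
(np.float64(0.00033412214289100546), (-1, -1, -1, -1), array([-8.200e-02,  3.060e-01,  5.370e-01,  4.350e-01,  3.810e-01,
        3.000e-03, -1.600e-02, -1.000e-03,  1.491e+00]))
(np.float64(0.00033412214289100606), (-1, -1, -1, -1), array([-8.200e-02,  3.060e-01,  5.370e-01,  4.350e-01,  3.810e-01,
        3.000e-03, -1.600e-02, -1.000e-03,  1.491e+00]))
(np.float64(0.0003341221428910069), (-1, -1, -1, -1), array([-8.200e-02,  3.060e-01,  5.370e-01,  4.350e-01,  3.810e-01,
        3.000e-03, -1.600e-02, -1.000e-03, -4.792e+00]))
[-0.001  0.006  0.004 -0.003  0.009  0.001  0.001 -0.002  0.001  0.001
  0.001  0.    -0.003  0.001 -0.001 -0.    -0.     0.001  0.001  0.
  0.    -0.004  0.001 -0.003  0.     0.001  0.     0.     0.     0.
 -0.001  0.001 -0.003 -0.001 -0.001  0.     0.003  0.002  0.    -0.005
 -0.003 -0.002 -0.001 -0.001  0.001  0.    -0.001  0.    -0.    -0.003
 -0.001 -0.004  0.002  0.013 -0.001 -0.015 -0.   ]
```

```bash
cat > ik.py <<'E'
from fk import *
import pickle
_,s,p=pickle.load(open('fk.pkl','rb'))
lo=np.array([-2.62,-.44,-1.27,.08,-1.32,.12,-2.74]);hi=np.array([2.62,2.09,1.32,2.57,4.46,2,2.74])
n=RD@np.array([-.574,0,.819]); n/=np.linalg.norm(n); S=D((-30,-70,110))
def cart(off,ang,flip=0):
    ud=R.from_rotvec(n*np.radians(ang)).apply(RD@[0,1,0]); M=frame(-n,np.cross(n,ud))
    return S+n*(off-.008), M@np.diag([-1,-1,1]) if flip else M
def ik(pos,M,q0,w=.02):
    f=lambda q:np.r_[(lambda P,A:np.r_[(P-pos)*10,R.from_matrix(M.T@A).as_rotvec()*3])(*fk(q,s,p)),w*(q-q0)]
    r=least_squares(f,np.clip(q0,lo+.005,hi-.005),bounds=(lo,hi)); P,A=fk(r.x,s,p)
    return r.x,np.linalg.norm(P-pos)*1e3,np.degrees(np.linalg.norm(R.from_matrix(M.T@A).as_rotvec()))
if __name__=='__main__':
    q=arm.observe()['joints']
    for fl in (0,1):
        print('flip',fl); qq=q.copy()
        for off,ang in((.12,-70),(.08,-70),(.028,-70),(.028,-35),(.028,0),(.028,3),(.1,3)):
            qq,e,a=ik(*cart(off,ang,fl),qq); print(off,ang,qq.round(2),round(e,1),round(a,1))
    # random restarts: any good solution family at grasp
    rng=np.random.default_rng(0)
    for off,ang in((.12,-70),(.028,-70),(.028,2)):
      best=[]
      for k in range(60):
        for fl in(0,1):
            x,e,a=ik(*cart(off,ang,fl),rng.uniform(lo,hi),1e-4)
            if e<1 and a<.5: best.append((min(np.r_[x-lo,hi-x]).round(2),fl,x.round(2)))
      best.sort(key=lambda t:-t[0]); print(off,ang,len(best),*best[:4],sep='\n ')
E
python3 ik.py
```

```text
flip 0
0.12 -70 [-1.19 -0.03  1.32  2.46 -0.73  0.12  2.74] 2.7 0.3
0.08 -70 [ 0.32  0.09 -0.2   2.41 -0.75  0.12  2.74] 8.9 3.0
0.028 -70 [ 0.17  0.22 -0.06  2.33 -0.75  0.12  2.74] 16.5 6.1
0.028 -35 [ 0.44  0.23 -0.36  2.32 -0.13  0.12  2.74] 18.6 6.9
0.028 0 [ 1.1   0.57 -1.27  2.44  1.92  0.5   1.38] 0.1 0.0
0.028 3 [ 1.09  0.56 -1.26  2.44  1.93  0.49  1.42] 0.0 0.0
0.1 3 [ 1.27  0.19 -1.27  2.46  1.5   0.12  1.77] 4.9 0.6
flip 1
0.12 -70 [-0.91 -0.    1.07  2.47 -1.01  0.14 -0.12] 0.1 0.0
0.08 -70 [ 0.08  0.1   0.06  2.44 -1.32  0.12  0.18] 4.6 1.6
0.028 -70 [ 0.09  0.23  0.05  2.36 -1.32  0.12  0.17] 12.5 4.6
0.028 -35 [ 0.08  0.23  0.05  2.36 -1.32  0.12  0.78] 12.5 4.6
0.028 0 [ 0.08  0.23  0.05  2.36 -1.32  0.12  1.4 ] 12.5 4.6
0.028 3 [ 0.09  0.23  0.05  2.36 -1.32  0.12  1.45] 12.5 4.6
0.1 3 [ 0.13  0.05  0.02  2.46 -1.32  0.12  1.46] 0.9 0.3
0.12
 -70
 28
 (np.float64(0.02), 1, array([-0.98, -0.  ,  1.14,  2.47, -1.02,  0.14, -0.11]))
 (np.float64(0.02), 1, array([ 0.48, -0.  , -0.33,  2.47, -1.02,  0.14, -0.12]))
 (np.float64(0.02), 1, array([ 0.41, -0.  , -0.26,  2.47, -1.02,  0.14, -0.12]))
 (np.float64(0.02), 1, array([ 0.28, -0.  , -0.13,  2.47, -1.02,  0.14, -0.12]))
0.028
 -70
 60
 (np.float64(0.13), 0, array([ 0.95,  0.42, -1.02,  2.44,  2.11,  0.32, -0.06]))
 (np.float64(0.13), 0, array([ 0.95,  0.42, -1.02,  2.44,  2.11,  0.32, -0.06]))
 (np.float64(0.13), 0, array([ 0.86,  0.37, -0.89,  2.44,  2.25,  0.26, -0.22]))
 (np.float64(0.13), 0, array([ 0.85,  0.36, -0.87,  2.44,  2.28,  0.25, -0.25]))
0.028
 2
 78
 (np.float64(0.13), 0, array([ 0.93,  0.4 , -0.98,  2.44,  2.15,  0.3 ,  1.15]))
 (np.float64(0.13), 0, array([ 0.9 ,  0.39, -0.95,  2.44,  2.19,  0.28,  1.11]))
 (np.float64(0.13), 1, array([ 0.99,  0.45, -1.09,  2.44,  2.05,  0.36, -1.88]))
 (np.float64(0.12), 0, array([-0.52,  0.33,  0.76,  2.45,  4.26,  0.38, -1.04]))
```

```bash
cat > dl.py <<'E'
from ik import *
q=arm.observe()['joints']
# Rt with tool tilted by d deg about tool y (jaw axis), grasp point fixed
def cd(off,ang,d,flip=1):
    _,M=cart(off,ang,flip); M=M@R.from_euler('y',np.radians(d)).as_matrix()
    return S+n*off+M[:,2]*.008,M
if __name__=='__main__':
  for d in (-25,-20,-15,-10,10,15,20,25):
    qq=q; line=[]
    for off,ang in((.10,-70),(.06,-70),(.028,-70),(.028,-45),(.028,-20),(.028,3),(.07,3)):
        qq,e,a=ik(*cd(off,ang,d),qq,.003); line.append((round(e,1),round(a,1)))
    print(d,line,qq.round(2))
    print('   bodydir',-cd(.03,-70,d)[1][:,2].round(2),-cd(.03,0,d)[1][:,2].round(2))
E
python3 dl.py
```

```text
-25 [(np.float64(0.0), np.float64(0.0)), (np.float64(0.0), np.float64(0.0)), (np.float64(0.0), np.float64(0.0)), (np.float64(0.0), np.float64(0.0)), (np.float64(0.0), np.float64(0.0)), (np.float64(9.2), np.float64(3.4)), (np.float64(14.8), np.float64(3.0))] [-1.3   0.64  1.32  2.39 -1.32  0.12  0.96]
   bodydir [-0.19  0.15  0.97] [-0.51  0.44  0.74]
-20 [(np.float64(0.0), np.float64(0.0)), (np.float64(0.0), np.float64(0.0)), (np.float64(0.0), np.float64(0.0)), (np.float64(0.0), np.float64(0.0)), (np.float64(0.0), np.float64(0.0)), (np.float64(12.2), np.float64(4.5)), (np.float64(6.8), np.float64(3.1))] [-1.28  0.52  1.32  2.41 -1.32  0.12  1.05]
   bodydir [-0.27  0.12  0.95] [-0.53  0.36  0.77]
-15 [(np.float64(0.0), np.float64(0.0)), (np.float64(0.0), np.float64(0.0)), (np.float64(0.0), np.float64(0.0)), (np.float64(0.0), np.float64(0.0)), (np.float64(2.1), np.float64(0.8)), (np.float64(14.1), np.float64(5.2)), (np.float64(8.5), np.float64(2.9))] [-1.25  0.41  1.31  2.42 -1.32  0.12  1.15]
   bodydir [-0.35  0.1   0.93] [-0.55  0.27  0.79]
-10 [(np.float64(0.0), np.float64(0.0)), 
[... 1046 characters left out ...]
1), np.float64(10.9)), (np.float64(79.2), np.float64(13.4)), (np.float64(45.2), np.float64(16.6)), (np.float64(28.4), np.float64(10.5)), (np.float64(10.4), np.float64(3.9)), (np.float64(0.0), np.float64(0.0)), (np.float64(0.0), np.float64(0.0))] [ 1.19  0.37 -0.88  2.35 -1.03  0.33  1.48]
   bodydir [-0.81 -0.1   0.59] [-0.55 -0.33  0.77]
25 [(np.float64(65.3), np.float64(13.1)), (np.float64(90.5), np.float64(15.8)), (np.float64(111.2), np.float64(18.1)), (np.float64(28.9), np.float64(10.6)), (np.float64(7.1), np.float64(2.6)), (np.float64(0.0), np.float64(0.0)), (np.float64(0.0), np.float64(0.0))] [ 1.2   0.42 -0.85  2.3  -0.94  0.43  1.46]
   bodydir [-0.85 -0.12  0.51] [-0.53 -0.41  0.74]
```

```bash
cat > sim.py <<'E'
from dl import *
def step(q,pos,M):   # min-norm step with limits
    from scipy.optimize import lsq_linear
    def err(q):
        P,A=fk(q,s,p); return np.r_[(pos-P)*3,R.from_matrix(M@A.T).as_rotvec()]
    e=err(q); J=np.array([(e-err(q+1e-5*np.eye(7)[i]))/1e-5 for i in range(7)]).T
    r=lsq_linear(np.r_[J,1e-3*np.eye(7)],np.r_[e,np.zeros(7)],(np.maximum(lo-q,-.3)-1e-9,np.minimum(hi-q,.3)+1e-9))
    return np.clip(q+r.x,lo,hi)
def move(q,pos,M):
    P,A=fk(q,s,p); rv=R.from_matrix(A.T@M).as_rotvec(); N=int(max(np.linalg.norm(pos-P)/.03,np.degrees(np.linalg.norm(rv))/5,1))+1
    for k in range(1,N+1):
        f=k/N; q=step(q,P+f*(pos-P),A@R.from_rotvec(f*rv).as_matrix())
    for k in range(4): q=step(q,pos,M)
    P,A=fk(q,s,p); return q,np.linalg.norm(P-pos)*1e3,np.degrees(np.linalg.norm(R.from_matrix(M.T@A).as_rotvec()))
if __name__=='__main__':
    q=np.array(data[0][0])
    for d in data[1:]:
        M=frame(d[3],d[2]); q,e,a=move(q,np.array(d[1]),M); print(q.round(2),np.round(d[0],2),round(e,1),round(a,1))
E
python3 sim.py
```

```text
[-1.13  0.25  0.33  1.92 -0.1   0.99 -0.4 ] [-1.13  0.25  0.31  1.91 -0.09  0.99 -0.43] 0.0 0.0
[-0.72  0.4   0.6   1.81 -0.26  1.01 -0.5 ] [-0.71  0.39  0.58  1.82 -0.25  1.   -0.51] 0.0 0.0
[-0.62  0.52  0.55  1.87 -0.35  0.86 -0.37] [-0.61  0.51  0.53  1.88 -0.34  0.84 -0.38] 0.0 0.0
[-0.68  0.54  0.64  1.87 -0.41  0.87 -0.65] [-0.67  0.53  0.62  1.88 -0.41  0.85 -0.65] 0.0 0.0
[-0.74  0.41  0.71  1.73 -0.29  1.11 -0.75] [-0.75  0.4   0.72  1.75 -0.29  1.1  -0.75] 0.0 0.0
[-0.45  0.01  0.64  2.46 -1.01  0.18 -0.11] [-0.91  0.01  1.05  2.46 -0.77  0.12 -0.37] 0.0 0.0
```

```bash
cat > plan.py <<'E'
from sim import *
import time
q0=arm.observe()['joints']; rng=np.random.default_rng(1); t0=time.time(); best=[]
def pose(x,y,z,tx,ty,yaw): # tool down then tilted: z leaning by (tx,ty) rad, yaw of jaw
    d=np.array([np.tan(tx),np.tan(ty),-1]); return np.array([x,y,z]),frame(d,[np.cos(yaw),np.sin(yaw),0])
while time.time()-t0<420:
    a=[np.r_[rng.uniform([.38,-.25,.3],[.65,.25,.5]),rng.uniform(-.9,.9,2),rng.uniform(-1.57,1.57)] for _ in range(rng.integers(1,3))]
    q=q0; ok=True; log=[]
    for w in a:
        P,M=pose(*w); 
        A=fk(q,s,p)[1]
        if np.trace(A.T@M)<np.trace(A.T@M@np.diag([-1,-1,1])): M=M@np.diag([-1,-1,1])
        q,e,an=move(q,P,M); log.append(q.round(2))
        if e>3 or an>2: ok=False;break
    if not ok: continue
    A=fk(q,s,p)[1]
    c=[np.trace(A.T@cart(.1,-70,f)[1]) for f in (0,1)]; fl=int(np.argmax(c)); mg=9
    for off,ang in((.11,-70),(.028,-70),(.028,-35),(.028,3),(.1,3)):
        q,e,an=move(q,*cart(off,ang,fl)); log.append(q.round(2)); mg=min(mg,min(np.r_[q-lo,hi-q]))
        if e>1 or an>.7: ok=False;break
    if ok: best.append((mg,fl,[w.round(2) for w in a],log)); 
best.sort(key=lambda b:(-b[0]))
print(len(best))
for b in best[:3]: print(b)
E
python3 plan.py
```

```text
0
```

```bash
cat > p2.py <<'E'
from sim import *
q0=arm.observe()['joints']; out=[]
for b3 in (.7,.9,1.1):
 for b4 in (1.9,2.1,2.3):
  for q6 in (.4,.6):
   for q5e in (3.9,4.2):
    b=[-.2-.75*b3,.05,b3,b4]
    W=[np.r_[b,q5,q6,q7] for q5,q7 in zip(np.linspace(-.6,q5e,5),np.linspace(-.4,-2.3,5))]
    q=q0; log=[]; tot=0
    for w in W:
        P,M=fk(w,s,p); q,e,a=move(q,P,M); log.append((q.round(2),round(e,1),round(a,1),P.round(3),M[:,2].round(2))); tot+=e+a
    if tot>5: continue
    A=fk(q,s,p)[1]; fl=int(np.argmax([np.trace(A.T@cart(.1,-70,f)[1]) for f in (0,1)])); bad=0
    for off,ang in((.11,-70),(.028,-70),(.028,-35),(.028,3),(.1,3)):
        q,e,a=move(q,*cart(off,ang,fl)); log.append((q.round(2),round(e,1),round(a,1))); bad=max(bad,e,a)
    out.append((bad,fl,(b3,b4,q6,q5e),log))
out.sort(key=lambda t:t[0]); print(len(out))
for o in out[:2]:
    print(o[:3]); [print('  ',*l) for l in o[3]]
E
python3 p2.py
```

```text
36
(np.float64(5.719874278330019), 0, (1.1, 1.9, 0.6, 3.9))
   [-1.1   0.06  1.19  1.9  -0.62  0.61 -0.38] 0.0 0.0 [0.674 0.024 0.428] [ 0.65  0.19 -0.74]
   [-1.2   0.08  1.32  1.9   0.44  0.58 -0.8 ] 0.0 0.0 [ 0.636 -0.201  0.43 ] [ 0.55 -0.41 -0.73]
   [-1.21  0.09  1.32  1.9   1.63  0.55 -1.36] 0.0 0.0 [ 0.689 -0.308  0.624] [ 0.69 -0.69 -0.22]
   [-1.15  0.07  1.24  1.9   2.8   0.59 -1.87] 0.0 0.0 [ 0.774 -0.175  0.79 ] [ 0.91 -0.34  0.22]
   [-1.06  0.05  1.14  1.9   3.9   0.6  -2.31] 0.0 0.0 [0.794 0.046 0.738] [0.97 0.24 0.08]
   [ 0.01  0.03  0.13  2.5   4.46  0.12 -2.46] 5.7 1.8
   [-0.27  0.28  0.46  2.45  4.1   0.28 -2.12] 0.0 0.0
   [-0.4   0.3   0.61  2.45  4.19  0.33 -1.6 ] 0.0 0.0
   [-0.52  0.33  0.77  2.45  4.26  0.38 -1.02] 0.0 0.0
   [ 0.12  0.06  0.02  2.49  4.46  0.12 -1.18] 4.0 1.1
(np.float64(5.723224160045855), 0, (0.9, 2.3, 0.6, 3.9))
   [-1.21  0.1   1.28  2.3  -0.69  0.64 -0.3 ] 0.0 0.0 [0.461 0.071 0.204] [ 0.31  0.25 -0.92]
   [-1.24  0.11  1.32  2.3   0.39  0.56 -0.73] 0.0 0.0 [ 0.431 -0.156  0.207] [ 0.23 -0.34 -0.91]
   [-1.24  0.11  1.32  2.3   1.64  0.51 -1.36] 0.0 0.0 [ 0.559 -0.27   0.358] [ 0.56 -0.65 -0.51]
   [-1.13  0.08  1.18  2.3   2.83  0.58 -1.9 ] 0.0 0.0 [ 0.7   -0.143  0.485] [ 0.93 -0.31 -0.18]
   [-1.02  0.06  1.06  2.3   3.92  0.61 -2.33] 0.0 0.0 [0.693 0.082 0.444] [ 0.92  0.28 -0.29]
   [ 0.01  0.03  0.13  2.5   4.46  0.12 -2.46] 5.7 1.8
   [-0.27  0.28  0.46  2.45  4.1   0.28 -2.12] 0.0 0.0
   [-0.4   0.3   0.61  2.45  4.19  0.33 -1.6 ] 0.0 0.0
   [-0.52  0.33  0.77  2.45  4.26  0.38 -1.02] 0.0 0.0
   [ 0.12  0.06  0.02  2.49  4.46  0.12 -1.18] 4.0 1.1
```

```bash
cat > p3.py <<'E'
from sim import *
import pickle
q0=arm.observe()['joints']; out=[]
tray=np.array([.427,-.309]); tx=np.array([.983,-.0]) 
def run(b3,b4,q6,q5e,q7s,q7r,yaw):
    b=[-.2-.75*b3,.05,b3,b4]; log=[]; q=q0; wps=[]
    def g(P,M):
        nonlocal q; q,e,a=move(q,P,M); wps.append((P,M)); log.append((q.round(2),round(e,1),round(a,1),P.round(3),M[:,2].round(2))); return max(e,a)
    bad=0
    for q5,q7 in zip(np.linspace(-.6,q5e,6),np.linspace(-.4,q7s,6)): bad=max(bad,g(*fk(np.r_[b,q5,q6,q7],s,p)))
    A=fk(q,s,p)[1]; fl=int(np.argmax([np.trace(A.T@cart(.1,-70,f)[1]) for f in (0,1)]))
    for off,ang in((.078,-70),(.028,-70),(.028,-35),(.028,3),(.07,3)): bad=max(bad,g(*cart(off,ang,fl)))
    b1=[b[0]+.25,.05,b3,b4]
    for q5,q7 in zip(np.linspace(q5e,-.3,6),np.linspace(-1.1,q7r,6)): bad=max(bad,g(*fk(np.r_[b1,q5,q6,q7],s,p)))
    M=fk(q,s,p)[1]; M=frame([0,0,-1],M[:,1])
    for z in (.2,.056): bad=max(bad,g(np.array([.383,-.304,z]),M))
    return bad,fl,wps,log
if __name__=='__main__':
  for b3 in (.8,1.):
   for b4 in (2.2,2.3):
    for q6 in (.3,.45):
     for q7r in (0,.8):
      r=run(b3,b4,q6,3.9,-2.3,q7r,0); out.append((r[0],(b3,b4,q6,q7r),r))
  out.sort(key=lambda t:t[0])
  for o in out: print(round(o[0],1),o[1],end=' ')
  print(); [print('  ',*l) for l in out[0][2][3]]
  pickle.dump(out[0][2][1:3],open('wps.pkl','wb'))
E
python3 p3.py
```

```text
0.0 (0.8, 2.2, 0.3, 0) 0.0 (1.0, 2.2, 0.3, 0) 0.0 (1.0, 2.2, 0.3, 0.8) 0.0 (0.8, 2.2, 0.45, 0) 0.0 (1.0, 2.2, 0.45, 0) 0.0 (1.0, 2.2, 0.45, 0.8) 0.0 (0.8, 2.2, 0.45, 0.8) 0.0 (0.8, 2.2, 0.3, 0.8) 0.0 (1.0, 2.3, 0.3, 0) 0.0 (1.0, 2.3, 0.3, 0.8) 0.0 (0.8, 2.3, 0.3, 0) 0.0 (0.8, 2.3, 0.3, 0.8) 0.0 (0.8, 2.3, 0.45, 0) 0.0 (0.8, 2.3, 0.45, 0.8) 0.0 (1.0, 2.3, 0.45, 0) 0.0 (1.0, 2.3, 0.45, 0.8) 
   [-0.98  0.06  1.    2.2  -0.66  0.31 -0.34] 0.0 0.0 [0.607 0.015 0.288] [ 0.61  0.09 -0.79]
   [-1.21  0.11  1.26  2.2   0.01  0.29 -0.5 ] 0.0 0.0 [ 0.59 -0.08  0.28] [ 0.57 -0.16 -0.81]
   [-1.25  0.13  1.32  2.2   0.99  0.21 -0.97] 0.0 0.0 [ 0.625 -0.152  0.334] [ 0.66 -0.35 -0.66]
   [-1.14  0.09  1.18  2.2   2.19  0.25 -1.65] 0.0 0.0 [ 0.685 -0.147  0.41 ] [ 0.82 -0.34 -0.46]
   [-0.91  0.06  0.91  2.2   3.04  0.3  -1.96] 0.0 0.0 [ 0.725 -0.068  0.45 ] [ 0.93 -0.13 -0.36]
   [-0.75  0.05  0.74  2.2   3.89  0.3  -2.29] 0.0 0.0 [0.714 0.025 0.424] [ 0.9   0.12 -0.43]
   [ 0.1   0.11  0.04  2.47  4.38  0.12 -2.38] 0.0 0.0 [ 0.52  -0.073  0.167] [ 0.57 -0.01 -0.82]
   [-0.19  0.27  0.36  2.45  4
[... 433 characters left out ...]
0.424] [ 0.9  -0.11 -0.43]
   [-0.53  0.05  0.78  2.2   3.05  0.3  -0.87] 0.0 0.0 [ 0.688 -0.239  0.45 ] [ 0.87 -0.34 -0.36]
   [-0.65  0.06  0.91  2.2   2.24  0.29 -0.68] 0.0 0.0 [ 0.637 -0.307  0.419] [ 0.73 -0.52 -0.44]
   [-0.7   0.06  0.96  2.2   1.36  0.28 -0.43] 0.0 0.0 [ 0.577 -0.311  0.35 ] [ 0.58 -0.53 -0.62]
   [-0.59  0.05  0.84  2.2   0.53  0.3  -0.21] 0.0 0.0 [ 0.55  -0.248  0.289] [ 0.51 -0.36 -0.78]
   [-0.45  0.05  0.69  2.2  -0.27  0.3  -0.03] 0.0 0.0 [ 0.573 -0.161  0.277] [ 0.57 -0.13 -0.81]
   [-0.07  0.32  0.83  1.97 -0.29  0.97  0.34] 0.0 0.0 [ 0.383 -0.304  0.2  ] [ 0.  0. -1.]
   [ 0.08  0.53  0.67  2.11 -0.52  0.67  0.55] 0.0 0.0 [ 0.383 -0.304  0.056] [ 0.  0. -1.]
```

```bash
cat > w.py <<'E'
import sys,pickle
from h import *
k=int(sys.argv[1]); fl,w=pickle.load(open('wps.pkl','rb')); st()
o=arm.observe(); R0=R.from_rotvec(o['ee_rot']).as_matrix(); P,M=w[k]
print(k,'xyz',(R0.T@(P-o['position'])/.06).round(2),'twist',(R.from_matrix(R0.T@M).as_rotvec(degrees=True)/10).round(2))
E
python3 w.py 0
```

```text
t 5.45 q [-0.92  0.01  1.06  2.45 -0.77  0.12 -0.37] p [ 0.5002 -0.0752  0.2016] y [ 0.263 -0.947  0.184] z [ 0.566 -0.003 -0.824] F [-0.3  0.5  0.2] w 1.0002998163242616
0 xyz [ 2.64 -0.7  -0.18] twist [ 0.32  0.55 -1.74]
```

>>> {"fn": "jog_arm", "kwargs": {"moves": [{"xyz": [2.64,-0.7,-0.18],"twist": [0.32,0.55,-1.74],"grip": -1},{"xyz": [2.64,-0.7,-0.18],"twist": [0.32,0.55,-1.74],"grip": -1},{"xyz": [2.64,-0.7,-0.18],"twist": [0.32,0.55,-1.74],"grip": -1},{"xyz": [2.64,-0.7,-0.18],"twist": [0.32,0.55,-1.74],"grip": -1}]}}

```text
clock: 5.95
position: [0.61, 0.0172, 0.2899]
ee_rot: [2.701, 0.93, 0.976]
force: [-0.9, 0.3, -0.7]
width: 1.0
```

```bash
python3 w.py 1
```

```text
t 5.95 q [-1.04  0.06  1.03  2.19 -0.44  0.28 -0.55] p [0.61   0.0172 0.2899] y [ 0.51  -0.803  0.308] z [ 0.614  0.089 -0.784] F [-0.9  0.3 -0.7] w 0.9995365760076673
1 xyz [-1.25  1.08 -0.22] twist [-0.71 -1.31 -2.74]
```

>>> {"fn": "jog_arm", "kwargs": {"moves": [{"xyz": [-1.25,1.08,-0.22],"twist": [-0.71,-1.31,-2.74],"grip": -1},{"xyz": [-1.25,1.08,-0.22],"twist": [-0.71,-1.31,-2.74],"grip": -1},{"xyz": [-1.25,1.08,-0.22],"twist": [-0.71,-1.31,-2.74],"grip": -1},{"xyz": [-1.25,1.08,-0.22],"twist": [-0.71,-1.31,-2.74],"grip": -1}]}}

```text
clock: 6.45
position: [0.5865, -0.0808, 0.2769]
ee_rot: [2.266, 1.328, 0.588]
force: [-0.3, 1.7, -0.2]
width: 1.003
```

```bash
python3 w.py 2
```

```text
t 6.45 q [-1.23  0.07  1.27  2.21  0.28  0.31 -0.74] p [ 0.5865 -0.0808  0.2769] y [ 0.694 -0.438  0.571] z [ 0.564 -0.162 -0.81 ] F [-0.3  1.7 -0.2] w 1.003011176918226
2 xyz [-0.64  1.51 -0.22] twist [-1.18 -0.94 -2.76]
```

>>> {"fn": "jog_arm", "kwargs": {"moves": [{"xyz": [-0.64,1.51,-0.22],"twist": [-1.18,-0.94,-2.76],"grip": -1},{"xyz": [-0.64,1.51,-0.22],"twist": [-1.18,-0.94,-2.76],"grip": -1},{"xyz": [-0.64,1.51,-0.22],"twist": [-1.18,-0.94,-2.76],"grip": -1},{"xyz": [-0.64,1.51,-0.22],"twist": [-1.18,-0.94,-2.76],"grip": -1}]}}

```text
clock: 6.95
position: [0.6239, -0.1543, 0.3335]
ee_rot: [1.711, 1.569, 0.342]
force: [0.9, -0.0, 0.1]
width: 0.999
```

```bash
python3 w.py 3
```

```text
t 6.95 q [-1.24  0.08  1.3   2.2   1.09  0.3  -1.02] p [ 0.6239 -0.1543  0.3335] y [0.725 0.06  0.686] z [ 0.658 -0.354 -0.664] F [ 0.9 -0.   0.1] w 0.998500750794626
3 xyz [-0.05  1.63 -0.22] twist [-1.44 -0.44 -2.79]
```

Tracking the plan well.

>>> {"fn": "jog_arm", "kwargs": {"moves": [{"xyz": [-0.05,1.63,-0.22],"twist": [-1.44,-0.44,-2.79],"grip": -1},{"xyz": [-0.05,1.63,-0.22],"twist": [-1.44,-0.44,-2.79],"grip": -1},{"xyz": [-0.05,1.63,-0.22],"twist": [-1.44,-0.44,-2.79],"grip": -1},{"xyz": [-0.05,1.63,-0.22],"twist": [-1.44,-0.44,-2.79],"grip": -1}]}}

```text
clock: 7.45
position: [0.6856, -0.1466, 0.4105]
ee_rot: [1.096, 1.741, 0.211]
force: [0.2, -1.0, 0.3]
width: 0.999
```

```bash
python3 w.py 4
```

```text
t 7.45 q [-1.2   0.07  1.25  2.18  1.95  0.3  -1.35] p [ 0.6856 -0.1466  0.4105] y [0.569 0.57  0.592] z [ 0.82  -0.339 -0.462] F [ 0.2 -1.   0.3] w 0.9993489390794449
4 xyz [ 0.51  1.52 -0.21] twist [-1.48  0.12 -2.76]
```

>>> {"fn": "jog_arm", "kwargs": {"moves": [{"xyz": [0.51,1.52,-0.21],"twist": [-1.48,0.12,-2.76],"grip": -1},{"xyz": [0.51,1.52,-0.21],"twist": [-1.48,0.12,-2.76],"grip": -1},{"xyz": [0.51,1.52,-0.21],"twist": [-1.48,0.12,-2.76],"grip": -1},{"xyz": [0.51,1.52,-0.21],"twist": [-1.48,0.12,-2.76],"grip": -1}]}}

```text
clock: 7.95
position: [0.7251, -0.0679, 0.4499]
ee_rot: [0.472, 1.881, 0.14]
force: [-0.9, 0.5, 0.6]
width: 1.0
```

```bash
python3 w.py 5
```

```text
t 7.95 q [-0.99  0.05  0.99  2.17  2.7   0.28 -1.58] p [ 0.7251 -0.0679  0.4499] y [0.253 0.913 0.321] z [ 0.924 -0.131 -0.358] F [-0.9  0.5  0.6] w 1.0002984198769398
5 xyz [ 1.04  1.23 -0.21] twist [-1.34  0.65 -2.77]
```

>>> {"fn": "jog_arm", "kwargs": {"moves": [{"xyz": [1.04,1.23,-0.21],"twist": [-1.34,0.65,-2.77],"grip": -1},{"xyz": [1.04,1.23,-0.21],"twist": [-1.34,0.65,-2.77],"grip": -1},{"xyz": [1.04,1.23,-0.21],"twist": [-1.34,0.65,-2.77],"grip": -1},{"xyz": [1.04,1.23,-0.21],"twist": [-1.34,0.65,-2.77],"grip": -1}]}}

```text
clock: 8.45
position: [0.7146, 0.026, 0.4236]
ee_rot: [-0.156, 2.006, 0.063]
force: [-0.7, -0.0, -0.5]
width: 1.004
```

```bash
python3 w.py 6
python3 - <<'E'
from sim import *
import pickle
fl,w=pickle.load(open('wps.pkl','rb')); q=arm.observe()['joints']
for k in range(6,11):
    q,e,a=move(q,*w[k]); print(k,q.round(2),round(e,1),round(a,1))
E
```

```text
t 8.45 q [-0.75  0.05  0.7   2.16  3.57  0.21 -1.96] p [0.7146 0.026  0.4236] y [-0.139  0.99  -0.026] z [ 0.897  0.115 -0.426] F [-0.7 -0.  -0.5] w 1.003941986614111
6 xyz [ 5.36 -1.08 -1.28] twist [ 0.1   3.05 -1.23]
6 [-0.05  0.12  0.21  2.47  4.43  0.14 -2.43] 0.0 0.0
7 [-0.3   0.28  0.5   2.45  4.12  0.29 -2.15] 0.0 0.0
8 [-0.43  0.31  0.65  2.45  4.2   0.34 -1.62] 0.0 0.0
9 [-0.55  0.34  0.8   2.45  4.28  0.4  -1.04] 0.0 0.0
10 [-0.49  0.17  0.7   2.46  4.46  0.25 -1.19] 0.0 0.0
```

>>> {"fn": "jog_arm", "kwargs": {"moves": [{"xyz": [5.36,-1.08,-1.28],"twist": [0.1,3.05,-1.23],"grip": -1},{"xyz": [5.36,-1.08,-1.28],"twist": [0.1,3.05,-1.23],"grip": -1},{"xyz": [5.36,-1.08,-1.28],"twist": [0.1,3.05,-1.23],"grip": -1},{"xyz": [5.36,-1.08,-1.28],"twist": [0.1,3.05,-1.23],"grip": -1},{"xyz": [5.36,-1.08,-1.28],"twist": [0.1,3.05,-1.23],"grip": -1}]}}

```text
clock: 9.07
position: [0.5829, 0.0006, 0.1871]
ee_rot: [-0.349, 2.476, -0.172]
force: [0.4, 0.4, -0.3]
width: 0.998
```

```bash
python3 w.py 6
```

```text
t 9.075 q [-0.95  0.27  0.94  2.36  4.45  0.12 -2.74] p [0.5829 0.0006 0.1871] y [-0.207  0.957 -0.205] z [ 0.603 -0.04  -0.797] F [ 0.4  0.4 -0.3] w 0.9976008209037818
6 xyz [ 1.35 -0.89 -0.32] twist [-0.21  0.16 -0.21]
```

Run:
```python
from sim import *
import pickle
fl,w=pickle.load(open('wps.pkl','rb')); q0=arm.observe()['joints']
for seq in ([6,7,8,9,10],[7,8,9,10]):
    q=q0
    for k in seq: q,e,a=move(q,*w[k]); print(k,q.round(2),round(e,1),round(a,1))
q=q0
for off,ang in((.07,-60),(.06,-60),(.028,-70),(.028,3),(.065,3)): q,e,a=move(q,*cart(off,ang,fl)); print(off,ang,q.round(2),round(e,1),round(a,1))
```

```text
6 [-0.17  0.12  0.33  2.47  4.46  0.16 -2.46] 0.0 0.0
7 [-0.36  0.29  0.57  2.45  4.16  0.32 -2.19] 0.0 0.0
8 [-0.48  0.32  0.72  2.45  4.24  0.36 -1.66] 0.0 0.0
9 [-0.6   0.36  0.86  2.45  4.3   0.42 -1.07] 0.0 0.0
10 [-0.49  0.17  0.7   2.46  4.46  0.25 -1.19] 0.0 0.0
7 [-0.74  0.44  1.07  2.44  4.38  0.54 -2.45] 0.0 0.0
8 [-0.81  0.5   1.18  2.44  4.42  0.62 -1.88] 0.0 0.0
9 [-0.86  0.57  1.28  2.44  4.45  0.71 -1.26] 0.0 0.0
10 [-0.48  0.17  0.68  2.46  4.45  0.24 -1.19] 0.0 0.0
0.07 -60 [-0.49  0.17  0.7   2.46  4.46  0.25 -2.29] 0.0 0.0
0.06 -60 [-0.5   0.21  0.72  2.46  4.39  0.28 -2.23] 0.0 0.0
0.028 -70 [-0.48  0.32  0.72  2.45  4.24  0.36 -2.27] 0.0 0.0
0.028 3 [-0.69  0.4   0.99  2.45  4.35  0.49 -1.14] 0.0 0.0
0.065 3 [-0.61  0.21  0.84  2.46  4.46  0.3  -1.2 ] 0.0 0.0
```

>>> {"fn": "jog_arm", "kwargs": {"moves": [{"xyz": [1.35,-0.89,-0.32],"twist": [-0.21,0.16,-0.21],"grip": -1},{"xyz": [1.35,-0.89,-0.32],"twist": [-0.21,0.16,-0.21],"grip": -1},{"xyz": [1.35,-0.89,-0.32],"twist": [-0.21,0.16,-0.21],"grip": -1},{"xyz": [1.35,-0.89,-0.32],"twist": [-0.21,0.16,-0.21],"grip": -1},{"xyz": [1.35,-0.89,-0.32],"twist": [-0.21,0.16,-0.21],"grip": -1}]}}

```text
clock: 9.7
position: [0.5224, -0.072, 0.1691]
ee_rot: [-0.414, 2.5, -0.147]
force: [0.1, -1.0, 0.7]
width: 1.002
```

```bash
python3 w.py 6;python3 w.py 7
```

```text
t 9.7 q [-0.69  0.19  0.87  2.46  4.42  0.22 -2.45] p [ 0.5224 -0.072   0.1691] y [-0.26   0.945 -0.197] z [ 0.576 -0.012 -0.817] F [ 0.1 -1.   0.7] w 1.0020866511475757
6 xyz [ 0.05 -0.    0.  ] twist [0.01 0.02 0.02]
t 9.7 q [-0.69  0.19  0.87  2.46  4.42  0.22 -2.45] p [ 0.5224 -0.072   0.1691] y [-0.26   0.945 -0.197] z [ 0.576 -0.012 -0.817] F [ 0.1 -1.   0.7] w 1.0020866511475757
7 xyz [ 0.06 -0.    0.84] twist [0.01 0.02 0.02]
```

>>> {"fn": "jog_arm", "kwargs": {"moves": [{"xyz": [0.05,0,0.3],"twist": [0,0,0],"grip": -1},{"xyz": [0.05,0,0.6],"twist": [0,0,0],"grip": -1},{"xyz": [0.05,0,0.83],"twist": [0,0,0],"grip": -1},{"xyz": [0.05,0,0.83],"twist": [0,0,0],"grip": 0.4},{"xyz": [0.05,0,0.83],"twist": [0,0,0],"grip": 0.5}], "force": 30}}

```text
clock: 10.32
position: [0.5479, -0.0737, 0.1266]
ee_rot: [-0.415, 2.501, -0.148]
force: [-1.0, 0.0, 0.3]
width: 0.832
```

```bash
python3 w.py 7
python3 - <<'E'
from h import *
t=snap('top','top2.png');s=snap('side','side2.png')
f=lambda im,x,y,w:cv2.resize(im[y:y+w,x:x+w],(400,400),interpolation=cv2.INTER_CUBIC)
cv2.imwrite('pics/c4.png',np.hstack([f(t,265,180,110),f(s,240,200,110)]))
E
```

```text
t 10.325 q [-0.65  0.41  0.91  2.45  4.21  0.43 -2.27] p [ 0.5479 -0.0737  0.1266] y [-0.261  0.945 -0.197] z [ 0.575 -0.012 -0.818] F [-1.   0.   0.3] w 0.832028290793859
7 xyz [-0.01 -0.01  0.01] twist [0.01 0.01 0.02]
```

View pics/c4.png

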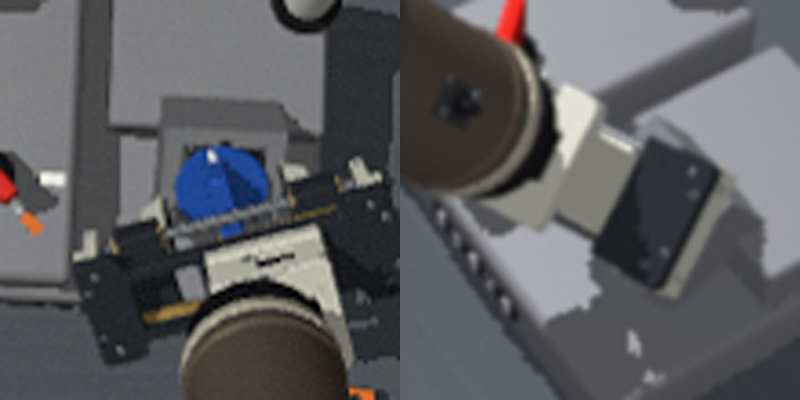

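>>> {"fn": "jog_arm", "kwargs": {"moves": [{"xyz": [0,0,0],"twist": [0,0,0],"grip": 1},{"xyz": [0,0,0],"twist": [0,0,0],"grip": 1},{"xyz": [0,0,0],"twist": [0,0,0],"grip": 1},{"xyz": [0,0,0],"twist": [0,0,0],"grip": 1},{"xyz": [0,0,0],"twist": [0,0,0],"grip": 1}], "force": 40}}

```text
clock: 11.05
position: [0.5479, -0.074, 0.1264]
ee_rot: [-0.415, 2.501, -0.148]
force: [-0.8, -0.4, -0.0]
width: 0.2
```

>>> {"fn": "jog_arm", "kwargs": {"moves": [{"xyz": [0,0,0],"twist": [0,0,0],"grip": 1},{"xyz": [0,0,0],"twist": [0,0,0],"grip": 1},{"xyz": [0,0,0],"twist": [0,0,0],"grip": 1},{"xyz": [0,0,0],"twist": [0,0,0],"grip": 1}], "force": 40}}

```text
clock: 11.55
position: [0.5479, -0.0738, 0.1264]
ee_rot: [-0.415, 2.501, -0.148]
force: [0.6, 2.1, 0.1]
width: 0.145
```

```bash
python3 w.py 8;python3 c1.py .028 2
```

```text
t 11.55 q [-0.65  0.41  0.91  2.45  4.21  0.43 -2.27] p [ 0.5479 -0.0738  0.1264] y [-0.261  0.945 -0.197] z [ 0.575 -0.012 -0.818] F [0.6 2.1 0.1] w 0.14544275316688451
8 xyz [-0.01 -0.01  0.01] twist [ 0.    0.02 -3.48]
t 11.55 q [-0.65  0.41  0.91  2.45  4.21  0.43 -2.27] p [ 0.5479 -0.0738  0.1264] y [-0.261  0.945 -0.197] z [ 0.575 -0.012 -0.818] F [0.6 2.1 0.1] w 0.14544275316688451
target [ 0.549 -0.074  0.126]
xyz [-0.011 -0.006  0.009] twist [-0.    0.02 -7.18] or [ 0.02  0.   10.82]
```

>>> {"fn": "jog_arm", "kwargs": {"moves": [{"xyz": [0,0,0],"twist": [0,0,-0.7],"grip": 1},{"xyz": [0,0,0],"twist": [0,0,-1.4],"grip": 1},{"xyz": [0,0,0],"twist": [0,0,-2.1],"grip": 1},{"xyz": [0,0,0],"twist": [0,0,-2.8],"grip": 1},{"xyz": [0,0,0],"twist": [0,0,-3.5],"grip": 1}], "force": 50}}

```text
clock: 12.18
position: [0.5478, -0.0737, 0.1263]
ee_rot: [-1.171, 2.293, -0.385]
force: [-0.4, 1.5, 0.5]
width: 0.153
```

```bash
python3 c1.py .028 2
```

```text
t 12.175 q [-0.73  0.46  1.05  2.46  4.28  0.52 -1.73] p [ 0.5478 -0.0737  0.1263] y [-0.66   0.584 -0.473] z [ 0.575 -0.011 -0.818] F [-0.4  1.5  0.5] w 0.152631320230538
target [ 0.549 -0.074  0.126]
xyz [-0.004 -0.014  0.009] twist [-0.01  0.02 -3.65] or [2.000e-02 1.000e-02 1.435e+01]
```

>>> {"fn": "jog_arm", "kwargs": {"moves": [{"xyz": [0,0,0],"twist": [0,0,-0.8],"grip": 1},{"xyz": [0,0,0],"twist": [0,0,-1.6],"grip": 1},{"xyz": [0,0,0],"twist": [0,0,-2.4],"grip": 1},{"xyz": [0,0,0],"twist": [0,0,-3.2],"grip": 1},{"xyz": [0,0,0],"twist": [0,0,-3.65],"grip": 1}], "force": 50}}

```text
clock: 12.8
position: [0.5484, -0.073, 0.1268]
ee_rot: [-1.885, 1.865, -0.608]
force: [-1.9, 5.3, 9.3]
width: 0.151
```

```bash
python3 c1.py .028 2; python3 -c "
from h import *
print(arm.observe()['ft_torque'])
t=snap('top','top3.png');s=snap('side','side3.png')
f=lambda im,x,y,w:cv2.resize(im[y:y+w,x:x+w],(400,400),interpolation=cv2.INTER_CUBIC)
cv2.imwrite('pics/c5.png',np.hstack([f(t,265,180,110),f(s,240,200,110)]))"
```

```text
t 12.8 q [-0.79  0.53  1.17  2.46  4.34  0.61 -1.15] p [ 0.5484 -0.073   0.1268] y [-0.817 -0.013 -0.576] z [ 0.577 -0.01  -0.817] F [-1.9  5.3  9.3] w 0.15125589079356455
target [ 0.549 -0.074  0.126]
xyz [ 0.015 -0.001  0.009] twist [-0.02  0.02 -0.01] or [ 0.04  0.03 17.99]
[1.19506803 0.02398381 0.39959279]
```

View pics/c5.png

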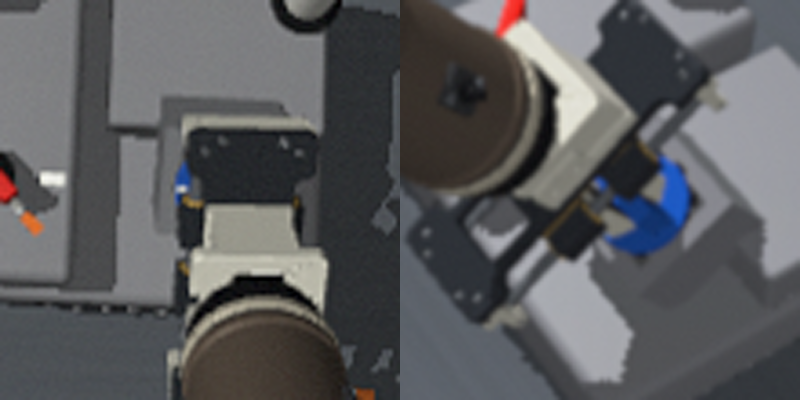

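>>> {"fn": "jog_arm", "kwargs": {"moves": [{"xyz": [0,0,-0.1],"twist": [0,0,0],"grip": 1},{"xyz": [0,0,-0.2],"twist": [0,0,0],"grip": 1},{"xyz": [0,0,-0.3],"twist": [0,0,0],"grip": 1}], "force": 50}}

```text
clock: 13.28
position: [0.5375, -0.0737, 0.1416]
ee_rot: [-1.881, 1.87, -0.608]
force: [3.3, 1.9, 0.0]
width: 0.145
```

```bash
python3 c1.py .07 2
```

```text
t 13.275 q [-0.82  0.46  1.19  2.47  4.39  0.55 -1.18] p [ 0.5375 -0.0737  0.1416] y [-0.818 -0.01  -0.576] z [ 0.576 -0.012 -0.817] F [3.3 1.9 0. ] w 0.14480565970444842
target [ 0.525 -0.073  0.161]
xyz [-0.001 -0.009 -0.383] twist [-0.01  0.01 -0.03] or [ 0.02  0.02 17.97]
```

>>> {"fn": "jog_arm", "kwargs": {"moves": [{"xyz": [0,0,-0.15],"twist": [0,0,0],"grip": 1},{"xyz": [0,0,-0.3],"twist": [0,0,0],"grip": 1},{"xyz": [0,0,-0.37],"twist": [0,0,0],"grip": 1},{"xyz": [0,0,-0.37],"twist": [0,0,0],"grip": 1}], "force": 50}}

```text
clock: 13.78
position: [0.5239, -0.0736, 0.1595]
ee_rot: [-1.88, 1.871, -0.607]
force: [0.3, -0.4, -1.1]
width: 0.149
```

```bash
python3 w.py 11
python3 - <<'E'
from sim import *
import pickle
fl,w=pickle.load(open('wps.pkl','rb')); q=arm.observe()['joints']
up=(w[10][0]+[0.03,-.02,.08],w[10][1])
for k,g in [('up',up)]+[(k,w[k]) for k in range(11,19)]:
    q,e,a=move(q,*g); print(k,q.round(2),round(e,1),round(a,1))
E
```

```text
t 13.775 q [-0.84  0.31  1.14  2.48  4.44  0.39 -1.21] p [ 0.5239 -0.0736  0.1595] y [-0.818 -0.008 -0.575] z [ 0.575 -0.011 -0.818] F [ 0.3 -0.4 -1.1] w 0.14920231280620475
11 xyz [ 1.38 -4.9  -1.91] twist [ 3.01 -0.02  2.43]
up [ 0.31  0.06 -0.15  2.41  4.46  0.12 -1.17] 19.5 5.7
11 [ 0.3   0.03 -0.09  2.2   3.77  0.27 -0.96] 0.0 0.0
12 [ 0.23  0.03 -0.01  2.2   2.92  0.31 -0.72] 0.0 0.0
13 [ 0.18  0.03  0.04  2.2   2.15  0.34 -0.58] 0.0 0.0
14 [ 0.16  0.03  0.05  2.2   1.41  0.34 -0.47] 0.0 0.0
15 [ 0.19  0.03  0.03  2.2   0.67  0.33 -0.34] 0.0 0.0
16 [ 0.26  0.03 -0.04  2.2  -0.13  0.29 -0.17] 0.0 0.0
17 [ 0.48  0.24  0.13  1.97 -0.04  0.93  0.07] 0.0 0.0
18 [ 0.5   0.45  0.11  2.11 -0.08  0.59  0.12] 0.0 0.0
```

>>> {"fn": "jog_arm", "kwargs": {"moves": [{"xyz": [1.38,-4.9,-1.91],"twist": [3.01,0,2.43],"grip": 1},{"xyz": [1.38,-4.9,-1.91],"twist": [3.01,0,2.43],"grip": 1},{"xyz": [1.38,-4.9,-1.91],"twist": [3.01,0,2.43],"grip": 1}], "force": 50}}

```text
clock: 14.15
position: [0.6251, -0.1201, 0.3122]
ee_rot: [-1.235, 1.827, -0.815]
force: [1.4, 0.6, -1.3]
width: 0.15
```

```bash
python3 w.py 11
```

```text
t 14.15 q [-0.97  0.18  1.29  2.43  3.76  0.49 -0.89] p [ 0.6251 -0.1201  0.3122] y [-0.449  0.325 -0.832] z [ 0.863 -0.085 -0.499] F [ 1.4  0.6 -1.3] w 0.1497743273570368
11 xyz [-0.23 -2.27  0.18] twist [ 0.48 -0.03  0.4 ]
```

>>> {"fn": "jog_arm", "kwargs": {"moves": [{"xyz": [-0.23,-2.27,0.18],"twist": [0.48,0,0.4],"grip": 1},{"xyz": [-0.23,-2.27,0.18],"twist": [0.48,0,0.4],"grip": 1},{"xyz": [-0.23,-2.27,0.18],"twist": [0.48,0,0.4],"grip": 1},{"xyz": [-0.23,-2.27,0.18],"twist": [0.48,0,0.4],"grip": 1}]}}

```text
clock: 14.65
position: [0.6993, -0.151, 0.4225]
ee_rot: [-1.118, 1.806, -0.842]
force: [0.6, -0.4, -1.0]
width: 0.147
```

```bash
python3 w.py 12;  python3 - <<'E'
from sim import *
import pickle
fl,w=pickle.load(open('wps.pkl','rb')); q=arm.observe()['joints']
for k in range(12,19):
    q,e,a=move(q,*w[k]); print(k,q.round(2),round(e,1),round(a,1))
E
```

```text
t 14.65 q [-0.93  0.07  1.19  2.18  3.81  0.24 -0.99] p [ 0.6993 -0.151   0.4225] y [-0.362  0.379 -0.852] z [ 0.896 -0.112 -0.43 ] F [ 0.6 -0.4 -1. ] w 0.14732315646436384
12 xyz [ 1.25 -0.88 -0.2 ] twist [1.12 0.84 3.37]
12 [-0.99  0.12  1.3   2.2   3.34  0.31 -1.2 ] 0.0 0.0
13 [-1.    0.13  1.32  2.2   2.47  0.22 -0.94] 0.0 0.0
14 [-0.96  0.11  1.27  2.2   1.28  0.22 -0.36] 0.0 0.0
15 [-0.73  0.06  0.99  2.2   0.47  0.29 -0.15] 0.0 0.0
16 [-0.55  0.05  0.8   2.2  -0.3   0.3   0.  ] 0.0 0.0
17 [-0.13  0.35  0.91  1.97 -0.33  0.98  0.38] 0.0 0.0
18 [ 0.04  0.55  0.73  2.11 -0.58  0.69  0.6 ] 0.0 0.0
```

>>> {"fn": "jog_arm", "kwargs": {"moves": [{"xyz": [1.25,-0.88,-0.2],"twist": [1.12,0.84,3.37],"grip": 1},{"xyz": [1.25,-0.88,-0.2],"twist": [1.12,0.84,3.37],"grip": 1},{"xyz": [1.25,-0.88,-0.2],"twist": [1.12,0.84,3.37],"grip": 1},{"xyz": [1.25,-0.88,-0.2],"twist": [1.12,0.84,3.37],"grip": 1},{"xyz": [1.25,-0.88,-0.2],"twist": [1.12,0.84,3.37],"grip": 1}]}}

```text
clock: 15.28
position: [0.6871, -0.237, 0.4471]
ee_rot: [-0.368, 1.977, -0.729]
force: [-0.9, -0.0, -0.9]
width: 0.149
```

```bash
python3 w.py 13
```

```text
t 15.275 q [-1.01  0.09  1.31  2.18  2.98  0.26 -0.78] p [ 0.6871 -0.237   0.4471] y [ 0.043  0.776 -0.629] z [ 0.869 -0.34  -0.36 ] F [-0.9 -0.  -0.9] w 0.14925960458319712
13 xyz [ 1.36 -0.64 -0.17] twist [0.9  1.06 3.34]
```

>>> {"fn": "jog_arm", "kwargs": {"moves": [{"xyz": [1.36,-0.64,-0.17],"twist": [0.9,1.06,3.34],"grip": 1},{"xyz": [1.36,-0.64,-0.17],"twist": [0.9,1.06,3.34],"grip": 1},{"xyz": [1.36,-0.64,-0.17],"twist": [0.9,1.06,3.34],"grip": 1},{"xyz": [1.36,-0.64,-0.17],"twist": [0.9,1.06,3.34],"grip": 1},{"xyz": [1.36,-0.64,-0.17],"twist": [0.9,1.06,3.34],"grip": 1}]}}

```text
clock: 15.9
position: [0.6366, -0.3071, 0.4192]
ee_rot: [0.375, 2.035, -0.543]
force: [0.1, -0.8, -0.6]
width: 0.146
```

```bash
python3 w.py 14
```

```text
t 15.9 q [-1.    0.08  1.31  2.18  2.09  0.28 -0.5 ] p [ 0.6366 -0.3071  0.4192] y [ 0.47   0.854 -0.224] z [ 0.733 -0.519 -0.439] F [ 0.1 -0.8 -0.6] w 0.1460556816008048
14 xyz [ 1.49 -0.26 -0.18] twist [0.63 1.25 3.34]
```

>>> {"fn": "jog_arm", "kwargs": {"moves": [{"xyz": [1.49,-0.26,-0.18],"twist": [0.63,1.25,3.34],"grip": 1},{"xyz": [1.49,-0.26,-0.18],"twist": [0.63,1.25,3.34],"grip": 1},{"xyz": [1.49,-0.26,-0.18],"twist": [0.63,1.25,3.34],"grip": 1},{"xyz": [1.49,-0.26,-0.18],"twist": [0.63,1.25,3.34],"grip": 1},{"xyz": [1.49,-0.26,-0.18],"twist": [0.63,1.25,3.34],"grip": 1}]}}

```text
clock: 16.52
position: [0.5773, -0.3118, 0.3499]
ee_rot: [1.091, 1.973, -0.257]
force: [0.2, 0.9, -2.1]
width: 0.15
```

```bash
python3 w.py 15
```

```text
t 16.525 q [-0.97  0.08  1.28  2.19  1.27  0.31 -0.29] p [ 0.5773 -0.3118  0.3499] y [0.773 0.599 0.206] z [ 0.576 -0.53  -0.622] F [ 0.2  0.9 -2.1] w 0.15005218113682295
15 xyz [ 1.52  0.08 -0.19] twist [0.34 1.36 3.34]
```

```bash
cat > pl.py <<'E'
import sys
from sim import *
z=float(sys.argv[1]); q=arm.observe()['joints']; st()
A=R.from_rotvec(arm.observe()['ee_rot']).as_matrix(); M=frame([0,0,-1],A[:,1]); T=np.array([.382,-.304,z])
print(*move(q,T,M)); go(T,M)
E
python3 pl.py .2
```

```text
t 16.525 q [-0.97  0.08  1.28  2.19  1.27  0.31 -0.29] p [ 0.5773 -0.3118  0.3499] y [0.773 0.599 0.206] z [ 0.576 -0.53  -0.622] F [ 0.2  0.9 -2.1] w 0.15005218113682295
[-0.12736531  0.34150537  0.9058243   1.97128504 -0.32309189  0.97924252
  1.59546997] 1.841096603147574e-13 7.134401923205142e-15
xyz [ 2.822 -2.955 -0.391] twist [ 1.11  5.03 -0.52] or [ 7.43 -1.64 15.75]
```

>>> {"fn": "jog_arm", "kwargs": {"moves": [{"xyz": [2.82,-2.95,-0.39],"twist": [1.11,5.03,-0.52],"grip": 1},{"xyz": [2.82,-2.95,-0.39],"twist": [1.11,5.03,-0.52],"grip": 1},{"xyz": [2.82,-2.95,-0.39],"twist": [1.11,5.03,-0.52],"grip": 1},{"xyz": [2.82,-2.95,-0.39],"twist": [1.11,5.03,-0.52],"grip": 1},{"xyz": [2.82,-2.95,-0.39],"twist": [1.11,5.03,-0.52],"grip": 1}]}}

```text
clock: 17.15
position: [0.4312, -0.3169, 0.2412]
ee_rot: [1.285, 2.445, -0.201]
force: [-1.2, -1.4, -0.5]
width: 0.147
```

```bash
python3 pl.py .2
```

```text
t 17.15 q [-0.58  0.11  1.13  2.17  0.06  0.55  1.09] p [ 0.4312 -0.3169  0.2412] y [0.818 0.574 0.045] z [ 0.256 -0.292 -0.921] F [-1.2 -1.4 -0.5] w 0.1472051517985836
[-0.14205961  0.34806067  0.92741411  1.97118045 -0.33418638  0.98263765
  1.56026316] 2.3551386880256624e-13 1.5271935651773004e-14
xyz [ 0.853 -0.579  0.361] twist [ 0.25  2.27 -0.05] or [ 3.54 -0.39 17.59]
```

>>> {"fn": "jog_arm", "kwargs": {"moves": [{"xyz": [0.85,-0.58,0.36],"twist": [0.25,2.27,-0.05],"grip": 1},{"xyz": [0.85,-0.58,0.36],"twist": [0.25,2.27,-0.05],"grip": 1},{"xyz": [0.85,-0.58,0.36],"twist": [0.25,2.27,-0.05],"grip": 1},{"xyz": [0.85,-0.58,0.36],"twist": [0.25,2.27,-0.05],"grip": 1},{"xyz": [0.85,-0.58,0.36],"twist": [0.25,2.27,-0.05],"grip": 1}]}}

```text
clock: 17.77
position: [0.3837, -0.3054, 0.2014]
ee_rot: [1.448, 2.78, -0.003]
force: [-0.6, -0.2, -1.8]
width: 0.147
```

```bash
python3 pl.py .056
python3 - <<'E'
from h import *
t=snap('top','top4.png');s=snap('side','side4.png')
f=lambda im,x,y,w:cv2.resize(im[y:y+w,x:x+w],(400,400),interpolation=cv2.INTER_CUBIC)
cv2.imwrite('pics/c6.png',np.hstack([f(t,330,210,140),f(s,230,240,180)]))
E
```

```text
t 17.775 q [-0.15  0.33  0.93  2.   -0.32  0.96  1.55] p [ 0.3837 -0.3054  0.2014] y [0.819 0.573 0.002] z [ 0.006 -0.005 -1.   ] F [-0.6 -0.2 -1.8] w 0.1471903296014286
[ 0.0331867   0.54845833  0.73946073  2.10935522 -0.58111572  0.69453376
  1.7745369 ] 2.2215299868541708e-13 8.257710085111583e-15
xyz [ 0.053 -0.015  2.423] twist [ 0.01  0.04 -0.  ] or [ 0.06 -0.02 18.  ]
```

View pics/c6.png

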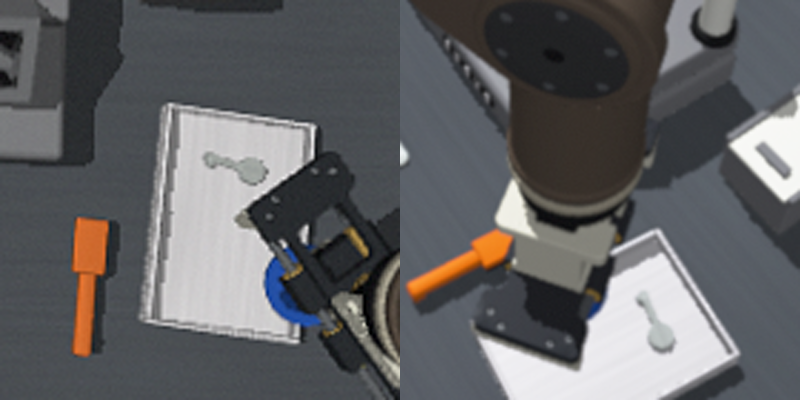

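>>> {"fn": "jog_arm", "kwargs": {"moves": [{"xyz": [0.05,-0.01,0.8],"twist": [0,0.04,0],"grip": 1},{"xyz": [0.05,-0.01,1.5],"twist": [0,0.04,0],"grip": 1},{"xyz": [0.05,-0.01,2.1],"twist": [0,0.04,0],"grip": 1},{"xyz": [0.05,-0.01,2.3],"twist": [0,0.04,0],"grip": 1},{"xyz": [0.05,-0.01,2.3],"twist": [0,0.04,0],"grip": 1}]}}

```text
clock: 18.5
position: [0.3835, -0.3047, 0.0645]
ee_rot: [1.449, 2.785, 0.002]
force: [0.2, 0.3, 0.3]
width: 0.147
```

```bash
python3 pl.py .054
```

```text
t 18.5 q [ 0.04  0.54  0.73  2.13 -0.58  0.68  1.77] p [ 0.3835 -0.3047  0.0645] y [0.819 0.574 0.002] z [ 0.003  0.    -1.   ] F [0.2 0.3 0.3] w 0.1467993316717204
[ 0.04259816  0.54829335  0.72633969  2.11067607 -0.57709778  0.68733781
  1.77073488] 5.594315114139762e-14 1.3010398828003303e-14
xyz [ 0.025 -0.015  0.176] twist [ 0.01  0.01 -0.  ] or [ 1.0e-02 -2.0e-02  1.8e+01]
```

>>> {"fn": "jog_arm", "kwargs": {"moves": [{"xyz": [0,0,0.06],"twist": [0,0,0],"grip": 1},{"xyz": [0,0,0.1],"twist": [0,0,0],"grip": 1},{"xyz": [0,0,0.14],"twist": [0,0,0],"grip": 1},{"xyz": [0,0,0.14],"twist": [0,0,0],"grip": 1}]}}

```text
clock: 19.0
position: [0.3836, -0.3051, 0.0559]
ee_rot: [1.45, 2.784, 0.002]
force: [-1.0, 0.4, -1.6]
width: 0.149
```

```bash
python3 pl.py .054
```

```text
t 19.0 q [ 0.05  0.55  0.71  2.13 -0.6   0.66  1.78] p [ 0.3836 -0.3051  0.0559] y [0.819 0.573 0.003] z [ 0.003  0.    -1.   ] F [-1.   0.4 -1.6] w 0.14942257073017043
[ 0.04309225  0.5480636   0.72562077  2.11067946 -0.57651465  0.68709993
  1.76978478] 1.1123893155135927e-13 2.0458552501407433e-14
xyz [ 0.03  -0.012  0.032] twist [ 0.02  0.01 -0.  ] or [ 0.02 -0.02 18.  ]
```

>>> {"fn": "jog_arm", "kwargs": {"moves": [{"xyz": [0,0,0.02],"twist": [0,0,0],"grip": 1},{"xyz": [0,0,0.04],"twist": [0,0,0],"grip": 1},{"xyz": [0,0,0.04],"twist": [0,0,0],"grip": 1}]}}

```text
clock: 19.38
position: [0.3838, -0.3053, 0.0552]
ee_rot: [1.45, 2.782, 0.005]
force: [-6.1, 6.3, 35.1]
width: 0.146
```

```bash
python3 pl.py .054
```

```text
t 19.375 q [ 0.05  0.55  0.71  2.13 -0.6   0.66  1.79] p [ 0.3838 -0.3053  0.0552] y [0.82  0.573 0.005] z [ 0.005  0.001 -1.   ] F [-6.1  6.3 35.1] w 0.1463737781609128
[ 0.04277976  0.54820886  0.72607543  2.11067732 -0.57688343  0.68725033
  1.76950685] 2.4047046924773685e-13 2.0662449597753704e-14
xyz [ 0.035 -0.013  0.02 ] twist [ 0.03  0.01 -0.  ] or [ 0.02 -0.04 18.  ]
```

>>> {"fn": "jog_arm", "kwargs": {"moves": [{"xyz": [0,0,-0.03],"twist": [0,0,0],"grip": 1},{"xyz": [0,0,-0.03],"twist": [0,0,0],"grip": -0.2},{"xyz": [0,0,-0.03],"twist": [0,0,0],"grip": -0.2},{"xyz": [0,0,-0.03],"twist": [0,0,0],"grip": -0.2},{"xyz": [0,0,-0.03],"twist": [0,0,0],"grip": -0.2}]}}

```text
clock: 20.0
position: [0.3835, -0.3051, 0.0551]
ee_rot: [1.45, 2.784, 0.002]
force: [-0.1, 0.2, -0.0]
width: 0.535
```

>>> {"fn": "jog_arm", "kwargs": {"moves": [{"xyz": [0,0,0],"twist": [0,0,0],"grip": -0.2},{"xyz": [0,0,-0.3],"twist": [0,0,0],"grip": -0.2},{"xyz": [0,0,-1.0],"twist": [0,0,0],"grip": -0.2},{"xyz": [0,0,-2.0],"twist": [0,0,0],"grip": -0.2},{"xyz": [0,0,-3.0],"twist": [0,0,0],"grip": -0.2}]}}

```text
clock: 20.62
position: [0.3826, -0.305, 0.2368]
ee_rot: [1.451, 2.785, 0.002]
force: [2.3, 0.1, -0.2]
width: 0.601
```

>>> {"fn": "jog_arm", "kwargs": {"moves": [{"xyz": [2.5,2.5,-1.0],"twist": [0,0,0],"grip": -0.2},{"xyz": [2.5,2.5,-1.0],"twist": [0,0,0],"grip": -0.2},{"xyz": [2.5,2.5,-1.0],"twist": [0,0,0],"grip": -0.2},{"xyz": [2.5,2.5,-1.0],"twist": [0,0,0],"grip": -0.2},{"xyz": [2.5,2.5,-1.0],"twist": [0,0,0],"grip": -0.2}]}}

```text
clock: 21.25
position: [0.4204, -0.0935, 0.2958]
ee_rot: [1.442, 2.788, 0.005]
force: [0.6, -0.0, -0.9]
width: 0.599
```

Run:
```python
from h import *
st()
t=snap('top','top5.png');s=snap('side','side5.png')
f=lambda im,x,y,w:cv2.resize(im[y:y+w,x:x+w],(400,400),interpolation=cv2.INTER_CUBIC)
cv2.imwrite('pics/c7.png',np.hstack([f(t,235,160,210),f(s,220,180,240)]))
```

```text
t 21.25 q [-0.8   0.03  0.95  1.98 -0.02  1.15  0.78] p [ 0.4204 -0.0935  0.2958] y [0.816 0.578 0.004] z [ 0.004  0.001 -1.   ] F [ 0.6 -0.  -0.9] w 0.5990984273706594
```

View pics/c7.png

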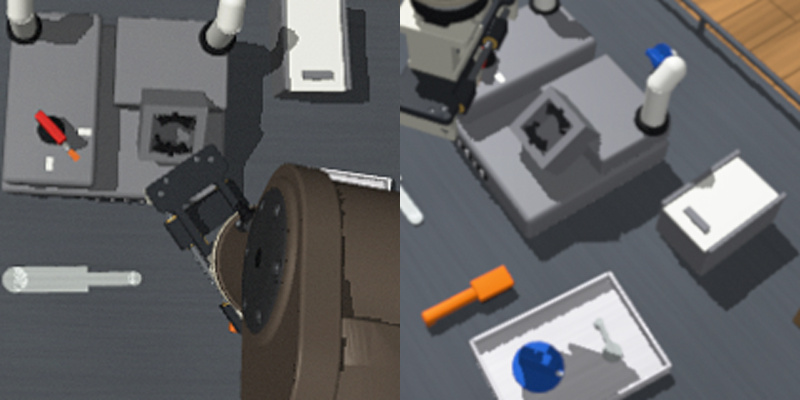

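Run:
```python
from h import *
t=snap('top','t6.png');s=snap('side','s6.png')
h=cv2.cvtColor(t,cv2.COLOR_BGR2HSV);h2=cv2.inRange(h,(0,150,80),(6,255,255)); pp=np.argwhere(h2[200:250,240:290])[:,::-1]+[240,200]
P=np.array([onz('top',u,v,.129)[:2] for u,v in pp]);P-=P.mean(0);w,V=np.linalg.eigh(P.T@P);v=V[:,1];v*=-np.sign(v[0])
print('damper',np.degrees(np.arctan2(-v[1],-v[0])-Ydry))
m=cv2.inRange(cv2.cvtColor(s,cv2.COLOR_BGR2HSV),(105,120,60),(130,255,255)); m[:370]=0; m[:,:280]=0
y,x=np.nonzero(m); print('blue bbox',x.min(),x.max(),y.min(),y.max())
c=np.array([.3835,-.305,.039]); a=np.linspace(0,6.28,40)
pr=proj('side',np.c_[c[0]+.031*np.cos(a),c[1]+.031*np.sin(a),np.full(40,.039)]); print('expected flange bbox',pr.min(0),pr.max(0))
arm.sign_off()
```

```text
damper 45.30917645120038
blue bbox 288 317 385 414
expected flange bbox [285.85479823 384.05152689] [317.87105143 415.1967492 ]
the job is handed in; nothing more can be done
```

The job is done and handed in at about 21 s of the 53 s limit; no verdict was reported.

- **Damper:** I turned the handle from about 64° to the orange mark. The last picture measured it at 45.3°.
- **Cartridge:** I gripped the larger blue one, the one seated in the socket, and turned it 72° anticlockwise past the click. It pulled out along the socket normal with almost no force.
- **Placing:** The cartridge stands on its stem in the bare half of the tray. In the side view its flange outline is within 2 pixels of where an upright cartridge at that spot should appear.
- **Untouched things:** The key, brush and box are where they were by eye in the last pictures, with no measurement. The gripper was well clear at hand-in.

Two things did not go smoothly:

- **Wrist limit:** My first approach to the socket ran a wrist joint to the edge of its range. I backed off and swung the wrist round before gripping, and went back the same way to reach the tray.
- **Contact force:** Setting the cartridge down briefly pressed at about 35 N through the held cartridge. I backed off before letting go.

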